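# Latch the stall's hard case shut

### The arm

A 6-joint arm with a two-finger parallel gripper is mounted at the origin on the work surface. World frame = base frame: x ahead of the robot, y to its left, z up, the work surface at z = 0. Lengths are in m, angles in rad, forces in N, time in s.
With the tool pointing down it reaches from about 0.35 to 0.85 m from the base axis. Payload 8.1 kg.
Tool frame: the origin (TCP) lies at the very end of the fingers, on their centre line; the grasp point (between the pads) lies 19 mm behind it (grasp_offset is the distance from the TCP to the grasp point, in m); z points along the fingers, y is the direction in which the jaws open and shut (so a half turn about z gives the same grasp; the last joint's range is limited). The gripper opens to 93 mm and grips with 3 to 60 N. Pads are 15 mm wide; open, the fingers measure 128 mm over their backs; the gripper's body (75 mm by 188 mm) begins 65 mm behind the grasp point.
Start: joints at [-1.296, 0.13, 1.488, -0, 1.523, -0.085], TCP at [0.211, -0.562, 0.219] pointing down, gripper open.
Joint ranges: [-2.96, 2.96], [-0.89, 2.26], [0.02, 2.5], [-1.34, 4.48], [0, 2.73], [-2.66, 2.66]. Speed limits (rad/s): [2.39, 2.39, 2.79, 3.14, 3.14, 3.14].

### API

Orientations are given as a rotation vector (axis times angle).
In Python, from plant import read_state, read_camera, close_job, search_frame, masks_of, grasp_offset gives the robot as it stands.
- The arm moves only by the tool drive_tool, never from a script. Its argument "plan" is a list of rows, each an object with "claw": the closure, from 0 (fully open) to 1 (shut); "linear": the shift along the tool's x, y, z in cm, a list of three; "angular": the turn, a rotation vector about the tool's x, y, z in degrees, a list of three. In form: [{"claw": claw, "linear": [tx, ty, tz], "angular": [ax, ay, az]}, ...]. A call has 1 to 12 rows; each row shifts and turns the commanded pose from where the row before left it, along the tool's axes as they then stand; what a row does not reach is not made up. A row lasts 1/8 s, in which the tool goes at most 62.5 mm and 10.7 degrees, less where a joint would pass 70% of its speed; a pose out of reach is approached as far as the arm can. A call is refused whole if a number of a shift passes 6.25 or a number of a turn 10.7, either way. A call with a gripper value outside its range is refused whole. The fingers move at their own pace and stop on an object; "newtons" is the grip in N (left out, the last holds). Time passes only in rows, so rows that do not move let the fingers close. It gives the time, the measured TCP pose, the force and the opening at its end, in the units of the state.
- read_state(): the state, without advancing time (a new reading comes with each control period).
- read_camera(name): name is "scene" or "top" or "wrist"; returns a dict with "pixels" (384x512x3 uint8, red, green, blue), "K" (3x3 intrinsics, pixels), "xyz" and "attitude" of the camera in the world. Camera axes: x right, y up, looking along -z (the intrinsics and any distortion apply to the point x, -y, -z); pixel columns grow to the right and rows downward; lengths in m; the calibration is good to about 2 mm. A picture is of the moment at which its call begins. There is no depth.
- close_job(): hands the job in, once; it reports no verdict.
Trained networks look in a picture, given as the dict that the camera call returned (one of the last four; its "shot" number tells which), for a name from the list of things; names that differ only in an ending like _2 or _b are one class to them, and where a whole thing is asked for, a point or a joint stands for the part that bears it (a point fixed in the world has none). Each returns a list of dicts, best first, with "p" (0 to 1); they miss things now and then, are a little off and sometimes report something else, mostly with a low value. They report only what shows in the picture. A call takes as long as a camera call.
- search_frame(picture, label): "at" ([x, y, z] in m, in world coordinates, good to about 4 mm: the middle of the surface that is visible of it).
- masks_of(picture, label): "mask" (384x512 bool, what is visible of it).
The state is a dict: "t": time; "q": joint angles; "dq": joint speeds; "joint_torque": joint torques, N m; "tool_pos": TCP position; "orientation": TCP orientation; "force": force on the tool from outside, world axes, zero at the start; "wrist_torque": the same for the moment, N m; "opening": finger opening in m.
Only numpy, scipy, OpenCV 4.12 (cv2) and the standard library are available. Lean on these libraries where they do the work, as an engineer would, in place of code of your own. Each camera call takes 0.05 s, during which the arm holds its last target.

### The job

Fasten the draw latch on top of the aluminium case: hook the latch's wire loop behind and under the lip of the keeper on the lid, let go of the loop so that it stays caught, then press the lever down over centre until it lies flat and holds the lid drawn in. Work by feel: lower the loop only until it touches and draw it back only until it bites, without forcing it, press the lever no harder than it asks, and leave the things around the case where they are.

Things in the scene. Friction and masses are not known exactly. Their poses are not given: they have to be found in the camera images.
- case: Aluminium hard case lying on its back on the table, fixed, 260 mm (own x) by 190 mm by 120 mm high. Origin on the table directly under the lever's pivot; z up; +y points from the latch across the split to the lid; x lies along the latch's pivots. Case body from y = -160 to +30 mm. The latch lies in the plane x = 0, within 17 mm; loose things may lie on top beyond 50 mm from it
- pivot (a point): The lever's pivot on the case: 136 mm above the case's origin. The loop is hinged on the lever at a pin 25 mm from the pivot; with lever angle q the pin lies from the pivot along (y, z) = (-cos(q-0.2), sin(q-0.2)), so the pull passes dead centre at about q = 0.2
- strike (a point): Nominal point on the lid for the centre of the seated bar: about y +60, z 136 mm of the case while the lid is ajar. The gap under the keeper's lip is 9 mm high, centred on the bar. The block is shimmed and the hook bolted in a slot: the true seat may be up to 4 mm higher or lower and 5 mm nearer or farther along y. Feel for it: the block's top is 4.5 mm under the true seat, 20 mm long past strike
- panel: The case's lid with the keeper, 260 by 26 by 114 mm, standing ajar across the split; origin on its hinge near the table, axes as the case's, tilting with it. On its top a rubber-faced block 28 by 30 mm carries the keeper, a steel hook 16 mm wide: a post on the case's side of the bar (face 3 mm from the seated bar's centre) with a lip 4 mm thick that reaches 2.5 mm out from the post over the bar
- loop_bar (a point): Centre of the loop's cross bar (steel wire 6 mm thick, 34 mm wide along x), 77 mm from the loop's pin. A light spring lifts the free loop (about 0.5 N at the bar), so a bar not drawn in under the lip springs off when let go
- loop: The wire loop with its finger grip; origin on its hinge pin, own y points from the pin to the bar, own x along the bar, own z up when the latch is closed
- loop_tab (a point): Centre of the loop's finger grip, a steel roller 18 mm across and 12 mm wide along the case's x, to be pinched on its flat ends; it swivels freely about x on the loop, so the loop turns as it is led round. The point is 18 mm beyond the bar and 22 mm above it in the loop's own axes
- lever (a joint): Lever angle q in rad: 0 closed (flat, handle pointing to the case's -y, a hard stop), 1.57 straight up, grows towards the lid; stays where left. Near 1.6 the bar can pass over and beyond the lip; as the bar is drawn back under the lip the lever follows down to 0.7 to 1.4. Pressing it shut takes up to about 10 N near the handle's end, then it snaps
- handle: The lever's handle, steel plate 24 mm wide, 5 mm thick; origin on the pivot, reaches 88 mm from it along own -y; its outer (upper when closed) face is 8.5 mm from the pivot along own z
- handle_end (a point): Middle of the end edge of the handle's outer face, 88 mm from the pivot
- lid (a joint): Lid angle in rad: 0 ajar at rest on its springy seal, grows as it is drawn in (0.115 flush), 0.0076 rad is 1 mm at the keeper; takes about 9 N per mm at the keeper
- can: Drinks can 66 mm wide, 115 mm high, bystander; origin under its centre
- sauce: Bottle 56 mm wide, 170 mm high, bystander; origin under its centre
- cup: Open cup 80 mm wide, 100 mm high, bystander; origin under its centre
- dish: Plate 170 mm wide, 22 mm high, bystander; origin under its centre
- gift: Cardboard gift box 50 by 50 by 30 mm on top of the case, bystander; origin under its centre
- bangle: Brass bangle 66 mm wide, 10 mm high lying on top of the case, bystander; origin under its centre
- driver: Screwdriver lying on the table, bystander; origin under its middle

How it is judged:
On the way, in this order (a step that is already met when the one before it is completed fails the run):
1. the loop is caught behind and under the keeper's lip and has been let go, the lever still up (y of loop_bar in the frame of strike between -0.009 and 0.009 m and z of loop_bar in the frame of strike between -0.008 and 0.008 m and contact force between loop and panel above 0.05 N and value of joint lever above 0.5 rad and contact force between the fingers and loop below 0.1 N), for 0.3 s.
2. the lever has snapped down flat and the lid is drawn in (value of joint lever below 0.06 rad and value of joint lid above 0.011 rad and contact force between loop and panel above 8 N), for 0.2 s.
At the end, for the whole second after the job is handed in: The lever lies flat (within 0.06 rad of its stop), the loop's bar is in the keeper (within 9 mm along y and 8 mm in height of the nominal strike point) and pulls on it with at least 8 N, and the lid is held drawn in by at least 0.011 rad (1.5 mm at the keeper) (all of step 2 and y of loop_bar in the frame of strike between -0.009 and 0.009 m and z of loop_bar in the frame of strike between -0.008 and 0.008 m); the robot touches nothing.
It fails at once if the lever is pressed with more than 30 N (contact force between the fingers and handle above 30 N).
It fails at once if the loop is forced against the keeper, its block or the lid with more than 20 N while the fingers are on the loop (contact force between the fingers and loop above 3 N and contact force between loop and panel above 20 N).
It fails at once if a bystander is moved by more than 30 mm (distance of any of can, sauce, cup, dish, gift, bangle, driver from where it was at the start of the episode above 0.03 m).
It also fails if it takes over 69 s, if anything falls off the work surface, if the arm or the gripper's body presses on something with over 40 N, if the wrist force passes 120 N, or if a joint passes its speed limit or range.

## Working session

There is one attempt and no reset: what is moved stays moved. The work goes in short steps, Python scripts to look and compute and a tool call to move; the robot and the scene stay as the last step left them, time stands still between calls to the robot, and variables do not carry over. Pictures are saved under pics/ and viewed, and the job is handed in when it is done.

Besides the shell and the picture viewer there is one more tool, called after "Emit:" by a JSON object that holds its "fn" and its "kwargs". drive_tool: Moves the arm, as the interface text tells. Its arguments: {"type":"object","properties":{"plan":{"type":"array"},"newtons":{"type":"number"}},"required":["plan"]}

```bash
mkdir -p pics; cat > h.py <<'E'
import numpy as np, cv2
from plant import *
from scipy.spatial.transform import Rotation as R
def save(p,n): cv2.imwrite('pics/'+n,p['pixels'][:,:,::-1])
def cam(p):
    a=np.array(p['attitude']); 
    Rm=R.from_rotvec(a).as_matrix() if a.shape==(3,) else a
    return np.array(p['K']),np.array(p['xyz']),Rm
def proj(p,X):
    K,t,Rm=cam(p); c=(np.atleast_2d(X)-t)@Rm; c=c*[1,-1,-1]; u=c@K.T; return u[:,:2]/u[:,2:]
def ray(p,uv):
    K,t,Rm=cam(p); d=np.linalg.inv(K)@[uv[0],uv[1],1]; return t,Rm@(d*[1,-1,-1])
def onz(p,uv,z):
    t,d=ray(p,uv); return t+d*(z-t[2])/d[2]
E
python3 - <<'E'
from h import *
np.set_printoptions(precision=4,suppress=True)
for n in ['scene','top','wrist']:
    p=read_camera(n); save(p,n+'0.png'); print(n,{k:v for k,v in p.items() if k!='pixels'})
    for l in ['case','panel','loop_bar','loop_tab','loop','handle','handle_end','pivot','strike','gift','bangle','can','sauce','cup','dish','driver']:
        try: print(l,[(np.round(d['at'],4).tolist(),round(d['p'],2)) for d in search_frame(p,l)[:2]])
        except Exception as e: print(l,e)
print(read_state(),grasp_offset)
E
```

```text
scene {'K': array([[360.3494,   0.    , 254.385 ],
       [  0.    , 360.3494, 193.9603],
       [  0.    ,   0.    ,   1.    ]]), 'xyz': array([ 1.3428, -0.1863,  0.7783]), 'attitude': array([0.7898, 0.5915, 1.1881]), 'shot': 1}
case [([0.6615, -0.0328, 0.1151], 0.73), ([0.6826, -0.0403, 0.1502], 0.72)]
panel [([0.6516, 0.0711, 0.1125], 0.81)]
loop_bar [([0.5863, 0.0648, 0.1953], 0.46)]
loop_tab [([0.6529, 0.075, 0.115], 0.64), ([0.5869, 0.0734, 0.1999], 0.48)]
loop [([0.585, 0.0651, 0.1905], 0.52)]
handle [([0.5961, 0.0157, 0.1744], 0.43)]
handle_end [([0.5957, 0.014, 0.1768], 0.68)]
pivot [([0.6606, -0.031, 0.1239], 0.79), ([0.5938, 0.0132, 0.1776], 0.21)]
strike [([0.6561, 0.0738, 0.1134], 0.68)]
gift [([0.6802, -0.0395, 0.1488], 0.97)]
bangle [([0.6694, -0.4014, 0.0704], 0.19)]
can [([0.3538, 0.3581, 0.0734], 0.58)]
sauce [([0.6369, 0.3616, 0.0867], 0.96)]
cup [([0.6694, -0.4036, 0.0713], 0.72), ([0.5933, 0.0158, 0.1747], 0.28)]
dish [([0.4307, 0.4806, 0.0169], 0.69), ([0.3209, -0.4507, 0.0211], 0.31)]
driver [([0.3225, -0.4524, 0.0205], 0.68)]
top {'K': array([[460.0251,   0.  
[... 1139 characters left out ...]
.2046]), 'shot': 3}
case []
panel []
loop_bar []
loop_tab []
loop []
handle [([0.3096, -0.4559, 0.0212], 0.18)]
handle_end []
pivot []
strike []
gift []
bangle []
can []
sauce []
cup []
dish []
driver [([0.3118, -0.4558, 0.022], 0.7)]
{'t': 2.55, 'q': array([-1.2964,  0.1304,  1.4882, -0.    ,  1.523 , -0.0854]), 'dq': array([-0.0001,  0.0011,  0.0003,  0.0001,  0.0004,  0.0012]), 'joint_torque': array([  0.0008, -55.9745, -49.2045,   0.0769,   0.0227,  -0.    ]), 'tool_pos': array([ 0.2113, -0.5616,  0.2186]), 'orientation': array([-3.0909, -0.5621,  0.    ]), 'force': array([0.0976, 1.0475, 0.306 ]), 'wrist_torque': array([-0.0197, -0.017 , -0.0089]), 'opening': 0.09330773864884107} 0.0188
```

```bash
python3 - <<'E'
import cv2
a=cv2.imread('pics/scene0.png');b=cv2.imread('pics/top0.png')
cv2.imwrite('pics/sc_crop.png',cv2.resize(a[90:270,180:400],None,fx=3.3,fy=3.3,interpolation=cv2.INTER_CUBIC))
cv2.imwrite('pics/top_crop.png',cv2.resize(b[20:170,170:370],None,fx=4,fy=4,interpolation=cv2.INTER_CUBIC))
E
```

```text
(no output)
```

View pics/scene0.png

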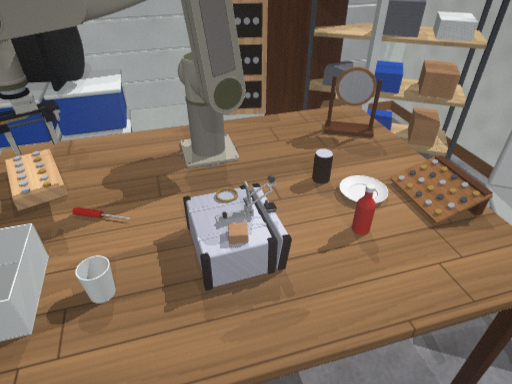

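View pics/sc_crop.png

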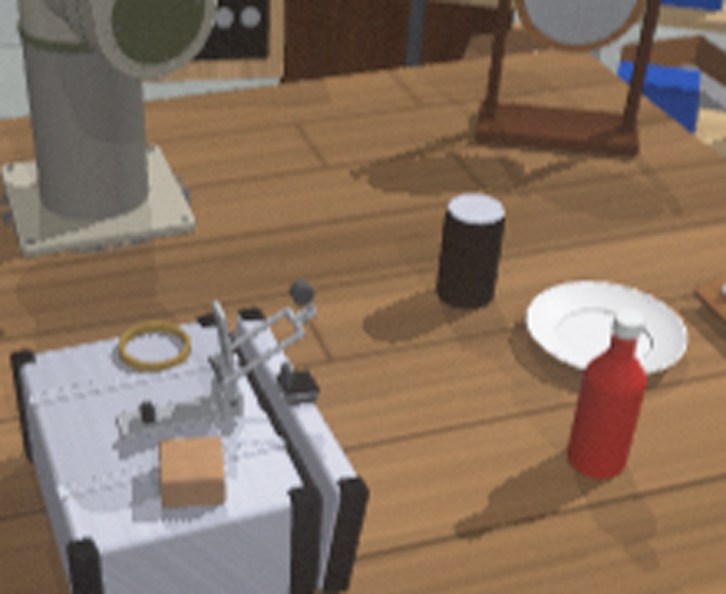

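View pics/top_crop.png

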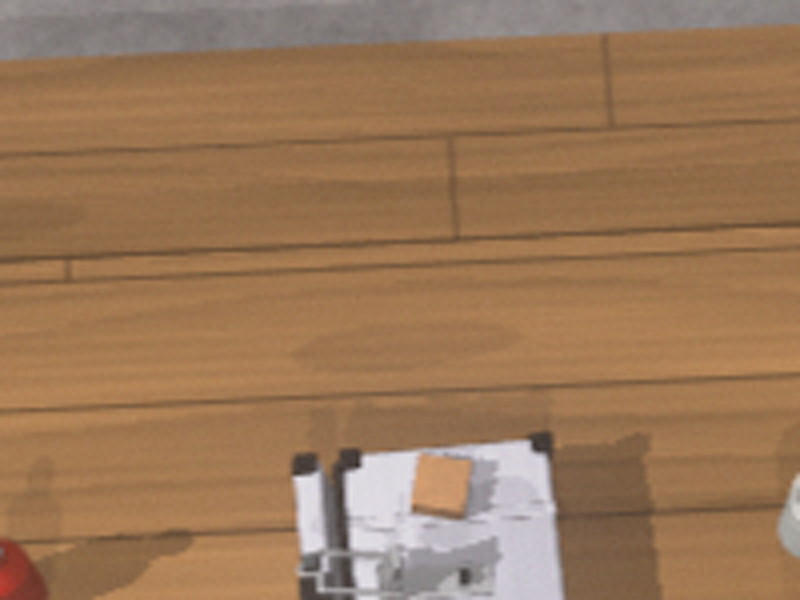

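Scene: the case sits with +y roughly along world +y. The handle is upright, the loop is raised toward the lid with the dark roller at about (271,179), the bangle is at (227,195) and the gift box is at (238,232).

```bash
python3 - <<'E'
import cv2
a=cv2.imread('pics/scene0.png');b=cv2.imread('pics/top0.png')
cv2.imwrite('pics/sc_crop2.png',cv2.resize(a[170:290,175:300],None,fx=5,fy=5,interpolation=cv2.INTER_CUBIC)[:600])
cv2.imwrite('pics/top_crop2.png',cv2.resize(b[120:220,235:325],None,fx=6,fy=6,interpolation=cv2.INTER_CUBIC))
E
```

```text
(no output)
```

View pics/top_crop2.png

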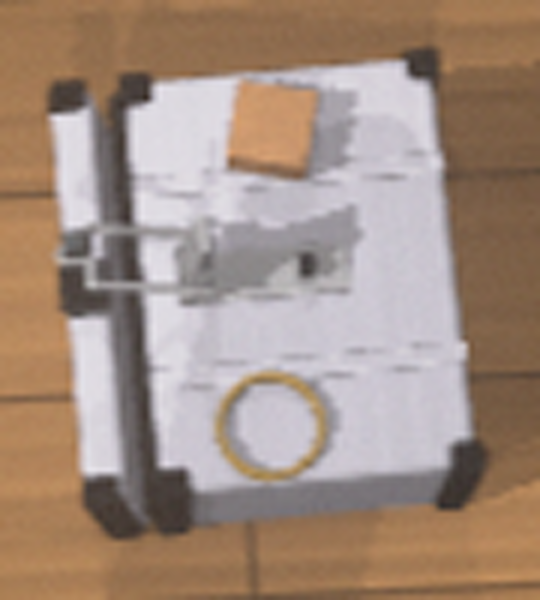

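View pics/sc_crop2.png

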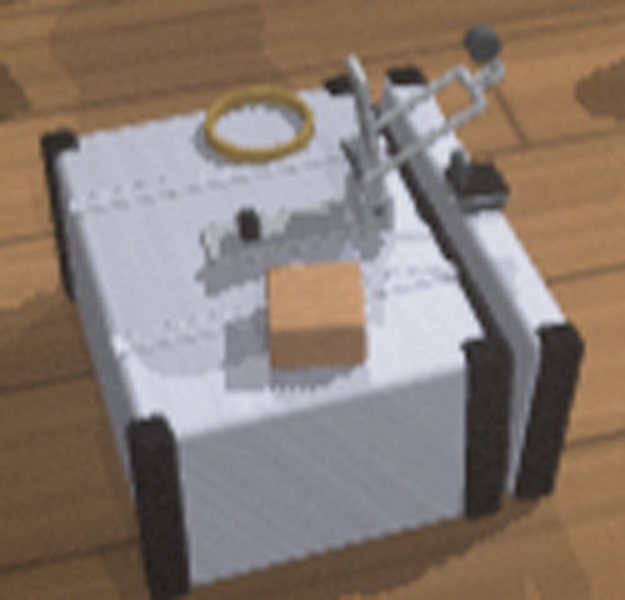

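```bash
python3 - <<'E'
from h import *
np.set_printoptions(precision=4,suppress=True)
p=read_camera('top'); s=read_camera('scene')
f=lambda u,v:(235+u/6,120+v/6)
g=lambda u,v:(175+u/5,170+v/5)
for n,c in dict(fr=(439,52),fl=(118,80),nr=(486,445),nl=(157,475)).items(): print('top',n,onz(p,f(*c),.121))
for n,c in dict(mm=(42,135),nm=(130,420),nP=(508,345),fP=(355,80)).items(): print('sc',n,onz(s,g(*c),.121))
E
```

```text
top fr [ 0.7185 -0.1428  0.121 ]
top fl [0.7102 0.0549 0.121 ]
top nr [ 0.4715 -0.1537  0.121 ]
top nl [0.4629 0.0428 0.121 ]
sc mm [ 0.4623 -0.1498  0.121 ]
sc nm [ 0.7074 -0.1381  0.121 ]
sc nP [0.7099 0.0592 0.121 ]
sc fP [0.4606 0.0449 0.121 ]
```

```bash
cat >> h.py <<'E'
YAW=0.045; O=np.array([.585,.017,0])
Rc=R.from_euler('z',YAW).as_matrix()
def c2w(v): return O+Rc@np.array(v,float)
def w2c(v): return Rc.T@(np.array(v,float)-O)
def tri(obs):
    A=np.zeros((3,3));b=np.zeros(3)
    for p,uv in obs:
        t,d=ray(p,uv); d=d/np.linalg.norm(d); M=np.eye(3)-np.outer(d,d); A+=M;b+=M@t
    X=np.linalg.solve(A,b); return X,[np.round(proj(p,X)[0]-uv,1) for p,uv in obs]
def down(tilt=0,yaw=YAW):
    # tool x=+case y, tool y=+case x, z down; tilt about case x
    B=np.array([[0,1,0],[1,0,0],[0,0,-1.]]).T
    return R.from_euler('z',yaw).as_matrix()@R.from_euler('x',tilt).as_matrix()@B
def plan(pos,Rt,n):
    s=read_state(); p0=np.array(s['tool_pos']); R0=R.from_rotvec(s['orientation'])
    rv=(R0.inv()*R.from_matrix(Rt)).as_rotvec(); rows=[];pc=p0;Rcc=R0
    for i in range(n):
        pn=p0+(np.array(pos)-p0)*(i+1)/n
        rows.append((np.round(Rcc.inv().apply(pn-pc)*100,2).tolist(),np.round(np.degrees(rv/n),2).tolist()))
        Rcc=Rcc*R.from_rotvec(rv/n);pc=pn
    for r in rows: print(r)
E
python3 - <<'E'
from h import *
p=read_camera('top'); s=read_camera('scene')
f=lambda u,v:(235+u/6,120+v/6)
g=lambda u,v:(175+u/5,170+v/5)
def T(n,a,b):
    X,r=tri([(p,f(*a)),(s,g(*b))]); print(n,X,w2c(X)*1000,r)
T('tab',(62,257),(483,43))
T('pivot base plate',(195,275),(365,190))
T('bar ends far(+x)',(92,230),(480,103))
T('bar ends near',(97,286),(460,73))
T('keeper top',(75,275),(457,160))
plan(c2w([0,.088,.36]),down(),16)
E
```

```text
tab [0.57329328 0.08989343 0.21512821] [ -8.41576823  73.34626029 215.12820991] [array([0.4, 0.1]), array([ 0.5, -0. ])]
pivot base plate [0.58151516 0.01606163 0.13388542] [ -3.52352469  -0.78065048 133.88541614] [array([-0.5, -0.1]), array([-0.6,  0. ])]
bar ends far(+x) [0.59610879 0.07665119 0.19260408] [ 13.78094175  59.09107256 192.60407702] [array([-0.8, -0.2]), array([-1.1,  0.1])]
bar ends near [0.56318078 0.07555117 0.19033632] [-19.16322198  59.47342729 190.33632011] [array([-0.9, -0.2]), array([-1.1,  0.1])]
keeper top [0.58068841 0.07950943 0.14162816] [ -1.49525195  62.6401029  141.62815522] [array([1.8, 0.4]), array([ 2.3, -0.2])]
([3.63, -3.09, -0.88], [-0.0, -0.0, -4.5])
([3.86, -2.79, -0.88], [-0.0, -0.0, -4.5])
([4.07, -2.48, -0.88], [-0.0, -0.0, -4.5])
([4.25, -2.15, -0.88], [-0.0, -0.0, -4.5])
([4.41, -1.81, -0.88], [-0.0, -0.0, -4.5])
([4.53, -1.46, -0.88], [-0.0, -0.0, -4.5])
([4.63, -1.1, -0.88], [-0.0, -0.0, -4.5])
([4.71, -0.74, -0.88], [-0.0, -0.0, -4.5])
([4.75, -0.36, -0.88], [-0.0, -0.0, -4.5])
([4.76, 0.01, -0.88], [-0.0, -0.0, -4.5])
([4.75, 0.38, -0.88], [-0.0, -0.0, -4.5])
([4.7, 0.75, -0.88], [-0.0, -0.0, -4.5])
([4.63, 1.12, -0.88], [-0.0, -0.0, -4.5])
([4.53, 1.48, -0.88], [-0.0, -0.0, -4.5])
([4.4, 1.83, -0.88], [-0.0, -0.0, -4.5])
([4.24, 2.17, -0.88], [-0.0, -0.0, -4.5])
```

Emit:
{"fn": "drive_tool", "kwargs": {"plan": [{"claw": 0,"linear": [3.6,-3.1,-2],"angular": [0,0,-4.5]},{"claw": 0,"linear": [3.9,-2.8,-2],"angular": [0,0,-4.5]},{"claw": 0,"linear": [4.1,-2.5,-2],"angular": [0,0,-4.5]},{"claw": 0,"linear": [4.2,-2.2,-2],"angular": [0,0,-4.5]},{"claw": 0,"linear": [4.4,-1.8,-2],"angular": [0,0,-4.5]},{"claw": 0,"linear": [4.5,-1.5,-2],"angular": [0,0,-4.5]},{"claw": 0,"linear": [4.6,-1.1,-2],"angular": [0,0,-4.5]},{"claw": 0,"linear": [4.7,-0.7,0],"angular": [0,0,-4.5]},{"claw": 0,"linear": [4.75,-0.4,0],"angular": [0,0,-4.5]},{"claw": 0,"linear": [4.75,0,0],"angular": [0,0,-4.5]},{"claw": 0,"linear": [4.75,0.4,0],"angular": [0,0,-4.5]},{"claw": 0,"linear": [4.7,0.75,0],"angular": [0,0,-4.5]}]}}

```text
t: 4.25
tool_pos: [0.4878, -0.06, 0.3589]
orientation: [2.496, 1.907, 0.001]
force: [0.1, -0.4, 0.0]
opening: 0.0935
```

```bash
python3 - <<'E'
from h import *
plan(c2w([-.003,.088,.36]),down(),6)
E
```

```text
([3.05, 0.73, -0.02], [0.01, 0.0, -2.97])
([3.0, 0.89, -0.02], [0.01, 0.0, -2.97])
([2.95, 1.04, -0.02], [0.01, 0.0, -2.97])
([2.9, 1.19, -0.02], [0.01, 0.0, -2.97])
([2.83, 1.34, -0.02], [0.01, 0.0, -2.97])
([2.76, 1.49, -0.02], [0.01, 0.0, -2.97])
```

Emit:
{"fn": "drive_tool", "kwargs": {"plan": [{"claw": 0,"linear": [2.9,0.7,0],"angular": [0,0,-3]},{"claw": 0,"linear": [2.9,0.9,0],"angular": [0,0,-3]},{"claw": 0,"linear": [2.9,1.0,0],"angular": [0,0,-3]},{"claw": 0,"linear": [2.8,1.2,0],"angular": [0,0,-3]},{"claw": 0,"linear": [2.8,1.3,0],"angular": [0,0,-3]},{"claw": 0,"linear": [2.7,1.5,0],"angular": [0,0,-3]},{"claw": 0,"linear": [0,0,0],"angular": [0,0,0]},{"claw": 0,"linear": [0,0,0],"angular": [0,0,0]}]}}

```text
t: 5.25
tool_pos: [0.5759, 0.0982, 0.3586]
orientation: [2.171, 2.271, -0.001]
force: [-0.8, 0.2, -1.3]
opening: 0.0933
```

```bash
python3 - <<'E'
from h import *
plan(c2w([-.003,.088,.36]),down(),1)
for n in ['wrist','scene','top']:
    p=read_camera(n); save(p,n+'1.png')
    for l in ['loop_bar','loop_tab','handle_end','strike','panel']:
        print(n,l,[(np.round(w2c(d['at'])*1000,1).tolist(),round(d['p'],2)) for d in search_frame(p,l)[:2]])
E
```

```text
([0.65, 0.24, -0.14], [-0.02, 0.02, 0.0])
wrist loop_bar [([-2.8, 57.8, 199.8], 0.76)]
wrist loop_tab [([-1.4, 53.7, 194.4], 0.91)]
wrist handle_end [([-2.1, 4.0, 185.1], 0.71), ([-4.6, 70.2, 114.1], 0.64)]
wrist strike [([-8.3, 66.4, 118.4], 0.6), ([-2.2, 60.7, 200.7], 0.43)]
wrist panel [([-4.3, 65.3, 111.5], 0.77)]
scene loop_bar [([5.3, 48.6, 198.9], 0.46)]
scene loop_tab [([0.4, 53.1, 197.9], 0.67)]
scene handle_end [([-90.3, -42.8, 127.2], 0.39)]
scene strike []
scene panel [([68.8, 53.1, 112.3], 0.89), ([72.2, -52.6, 122.3], 0.42)]
top loop_bar []
top loop_tab []
top handle_end []
top strike [([-19.9, -82.4, 114.4], 0.57), ([-13.3, 48.6, 114.8], 0.48)]
top panel [([-16.0, 51.0, 117.5], 0.42)]
```

View pics/wrist1.png

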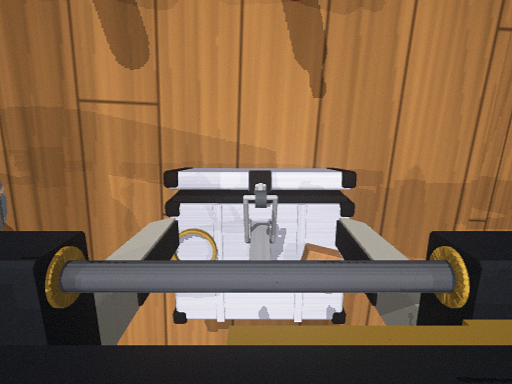

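View pics/scene1.png

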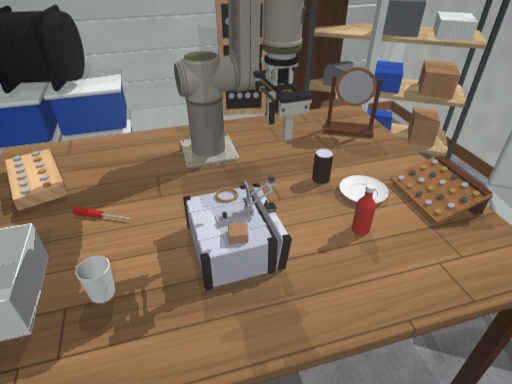

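```bash
python3 - <<'E'
import cv2
a=cv2.imread('pics/wrist1.png')
cv2.imwrite('pics/w_crop.png',cv2.resize(a[155:335,160:365],None,fx=3.3,fy=3.3,interpolation=cv2.INTER_CUBIC))
E
```

```text
(no output)
```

View pics/w_crop.png

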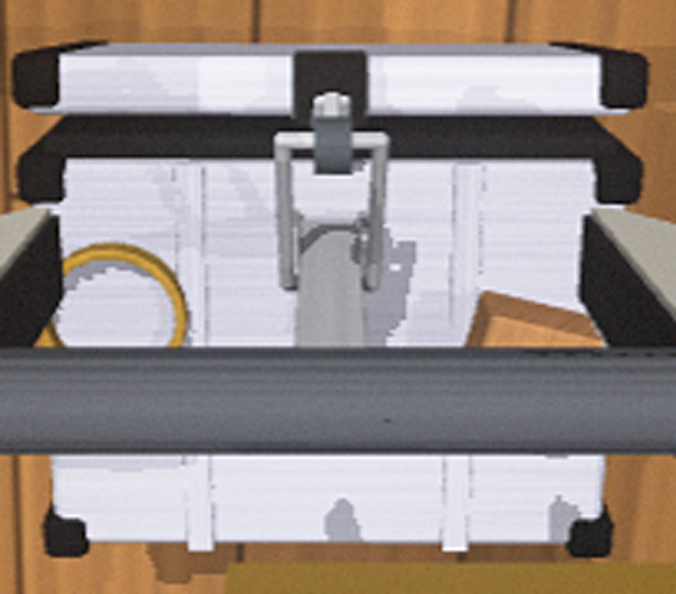

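```bash
python3 - <<'E'
from h import *
np.set_printoptions(precision=4,suppress=True)
w=read_camera('wrist'); s=read_camera('scene');p=read_camera('top')
W=lambda u,v:(160+u/3.3,155+v/3.3)
g=lambda u,v:(175+u/5,170+v/5)
def T(n,a,b):
    X,r=tri([(w,W(*a)),(s,g(*b))]); print(n,X,w2c(X)*1000,r)
T('tab',(333,147),(483,43))
T('bar+x',(388,140),(480,103))
T('bar-x',(277,140),(460,73))
for n,c in dict(a=(640,160),b=(20,160),c=(610,550),d=(45,550)).items():print(n,onz(w,W(*c),.121),w2c(onz(w,W(*c),.121))*1000)
for n,c in dict(keeptopmid=(330,108),blkL=(295,115),blkR=(367,115)).items():
  for z in(.125,.132,.145): print(n,w2c(onz(w,W(*c),z))*1000)
print(proj(w,[c2w([0,y/1000,z/1000]) for y,z in [(60,136),(0,136),(60,145)]]),proj(s,[c2w([0,.06,.136]),c2w([0,0,.136])]))
m=masks_of(w,'strike'); print(len(m))
for l in ['loop_tab','loop_bar','strike','handle']:
    for d in masks_of(w,l)[:2]: 
        ys,xs=np.nonzero(d['mask']); print(l,d['p'],xs.min(),xs.max(),ys.min(),ys.max())
E
```

```text
tab [0.5825 0.0832 0.223 ] [  0.4947  66.2698 223.0424] [array([ 0.9, -1.5]), array([-0.6, -0.2])]
bar+x [0.6013 0.0778 0.1964] [ 18.9894  59.9664 196.3717] [array([ 0.1, -0.1]), array([-0., -0.])]
bar-x [0.5638 0.0766 0.1917] [-18.4783  60.4738 191.7134] [array([ 0.9, -1.6]), array([-0.7, -0.2])]
a [0.7154 0.054  0.121 ] [131.9785  31.0888 121.    ]
b [0.4514 0.0419 0.121 ] [-132.3933   30.8418  121.    ]
c [ 0.7249 -0.1375  0.121 ] [ 132.8242 -160.6193  121.    ]
d [ 0.4581 -0.1497  0.121 ] [-134.2765 -160.8616  121.    ]
keeptopmid [ -0.3329  54.6491 125.    ]
keeptopmid [ -0.4106  56.2698 132.    ]
keeptopmid [ -0.5547  59.2796 145.    ]
blkL [-14.9337  51.6362 125.    ]
blkL [-14.7558  53.3096 132.    ]
blkL [-14.4253  56.4173 145.    ]
blkR [ 15.1236  51.6643 125.    ]
blkR [ 14.7754  53.3373 132.    ]
blkR [ 14.1288  56.4441 145.    ]
[[260.348  185.6814]
 [260.1859 228.0206]
 [260.4267 187.1902]] [[267.9927 203.8383]
 [248.009  208.1526]]
2
loop_tab 0.92 242 277 184 241
loop_bar 0.81 243 276 183 242
loop_bar 0.21 163 355 168 193
strike 0.67 163 355 168 193
strike 0.49 249 270 222 259
handle 0.85 248 271 222 259
```

Case pose fits to about 1 mm in the wrist view. The bar is at case (0,60,194) and the roller at (0,66,222) mm. Next, the grasp pose.

```bash
cat >> h.py <<'E'
def kin(q,th):
    pin=np.array([0,-25*np.cos(q-.2),136+25*np.sin(q-.2)])
    b=pin+77*np.array([0,np.cos(th),np.sin(th)])
    t=pin+np.hypot(95,22)*np.array([0,np.cos(th+np.arctan2(22,95)),np.sin(th+np.arctan2(22,95))])
    return pin,b,t
from scipy.optimize import fsolve
def ofbar(y,z,q0=1.4,th0=0.):
    f=lambda v:kin(*v)[1][1:]-[y,z]
    v=fsolve(f,[q0,th0]); return v,kin(*v)[2]
def oftab(y,z,q0=1.4,th0=0.):
    f=lambda v:kin(*v)[2][1:]-[y,z]
    v=fsolve(f,[q0,th0]); return v,kin(*v)[1]
E
python3 - <<'E'
from h import *
np.set_printoptions(precision=3,suppress=True)
print(oftab(66,222,1.4,.4))
for y,z in [(60,194),(64,175),(68,165),(70,152),(70,145),(70,136),(66,135),(60,136),(55,136)]: print(y,z,ofbar(y,z,1.6,0.))
plan(c2w([.0003,.066,.213]),down(),6)
E
```

```text
(array([1.412, 0.469]), array([  0.   ,  59.897, 194.237]))
60 194 (array([1.412, 0.466]), array([  0.   ,  66.196, 221.742]))
64 175 (array([1.307, 0.218]), array([  0.   ,  76.821, 200.37 ]))
68 165 (array([1.411, 0.073]), array([  0.   ,  84.353, 188.251]))
70 152 (array([ 1.505, -0.106]), array([  0.   ,  90.22 , 171.979]))
70 145 (array([ 1.551, -0.201]), array([  0.   ,  92.036, 162.956]))
70 136 (array([ 1.655, -0.328]), array([  0.   ,  94.133, 151.019]))
66 135 (array([ 1.495, -0.331]), array([  0.   ,  90.179, 149.946]))
60 136 (array([ 1.167, -0.271]), array([  0.   ,  83.224, 152.39 ]))
55 136 (array([ 0.794, -0.183]), array([  0.   ,  76.698, 154.363]))
([-0.26, 0.09, 2.43], [-0.0, 0.0, 0.01])
([-0.26, 0.09, 2.43], [-0.0, 0.0, 0.01])
([-0.26, 0.09, 2.43], [-0.0, 0.0, 0.01])
([-0.26, 0.09, 2.43], [-0.0, 0.0, 0.01])
([-0.26, 0.09, 2.43], [-0.0, 0.0, 0.01])
([-0.26, 0.09, 2.43], [-0.0, 0.0, 0.01])
```

Emit:
{"fn": "drive_tool", "kwargs": {"plan": [{"claw": 0,"linear": [-0.52,0.18,2.9],"angular": [0,0,0]},{"claw": 0,"linear": [-0.52,0.18,2.9],"angular": [0,0,0]},{"claw": 0,"linear": [-0.52,0.18,2.9],"angular": [0,0,0]},{"claw": 0,"linear": [0,0,2.4],"angular": [0,0,0]},{"claw": 0,"linear": [0,0,1.7],"angular": [0,0,0]},{"claw": 0,"linear": [0,0,1.7],"angular": [0,0,0]},{"claw": 0,"linear": [0,0,0],"angular": [0,0,0]},{"claw": 0,"linear": [0,0,0],"angular": [0,0,0]}]}}

```text
t: 7.55
tool_pos: [0.5827, 0.0833, 0.2146]
orientation: [2.17, 2.271, 0.001]
force: [-0.1, -0.2, -0.1]
opening: 0.0932
```

```bash
python3 - <<'E'
from h import *
s=read_state(); print(w2c(s['tool_pos'])*1000,s['force'])
for n in ['wrist','scene']:
    p=read_camera(n); save(p,n+'2.png')
a=cv2.imread('pics/wrist2.png')[100:300,150:370];b=cv2.imread('pics/scene2.png')[120:260,200:340]
cv2.imwrite('pics/c2.png',np.hstack([cv2.resize(a,(440,400)),cv2.resize(b,(400,400))])[:,:800])
E
```

```text
[  0.64673403  66.34950854 214.57838241] [-0.06168636 -0.23792679 -0.09069881]
```

View pics/c2.png

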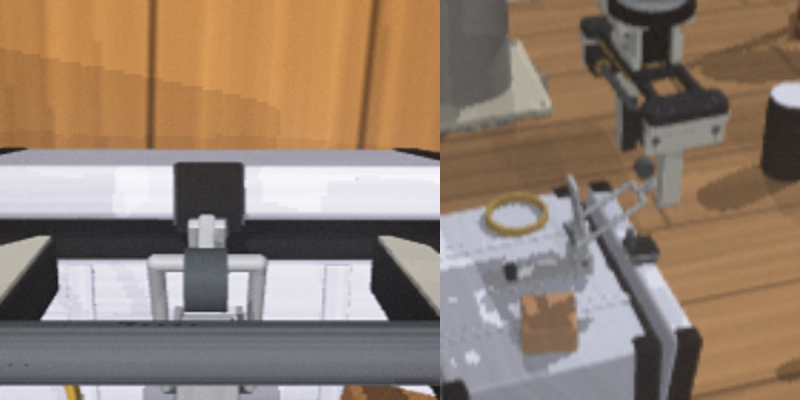

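The roller is centred between the open fingers. Closing.

Emit:
{"fn": "drive_tool", "kwargs": {"plan": [{"claw": 1,"linear": [0,0,0],"angular": [0,0,0]},{"claw": 1,"linear": [0,0,0],"angular": [0,0,0]},{"claw": 1,"linear": [0,0,0],"angular": [0,0,0]},{"claw": 1,"linear": [0,0,0],"angular": [0,0,0]},{"claw": 1,"linear": [0,0,0],"angular": [0,0,0]},{"claw": 1,"linear": [0,0,0],"angular": [0,0,0]},{"claw": 1,"linear": [0,0,0],"angular": [0,0,0]},{"claw": 1,"linear": [0,0,0],"angular": [0,0,0]}], "newtons": 15}}

```text
t: 8.65
tool_pos: [0.5822, 0.0832, 0.2136]
orientation: [-2.17, -2.272, 0.0]
force: [0.4, -0.0, 0.8]
opening: 0.0179
```

Emit:
{"fn": "drive_tool", "kwargs": {"plan": [{"claw": 1,"linear": [0,0,0],"angular": [0,0,0]},{"claw": 1,"linear": [0,0,0],"angular": [0,0,0]},{"claw": 1,"linear": [0,0,0],"angular": [0,0,0]}]}}

```text
t: 9.02
tool_pos: [0.5811, 0.0836, 0.2132]
orientation: [-2.168, -2.27, 0.002]
force: [-5.0, 0.8, 1.2]
opening: 0.0118
```

```bash
python3 - <<'E'
from h import *
np.set_printoptions(precision=3,suppress=True)
s=read_state(); t=w2c(s['tool_pos'])*1000;print(t,s['force'],s['opening'])
tab=t+[0,0,9]
for y,z in [(62,190),(68,178),(71,165),(71,155),(71,145),(71,140)]:
    v,tt=ofbar(y,z,1.6,0.); print((y,z),v,tt,tt-tab)
E
```

```text
[ -0.922  66.665 213.217] [-5.026  0.827  1.155] 0.01183269831831332
(62, 190) [1.416 0.408] [  0.     69.792 217.336] [ 0.922  3.127 -4.88 ]
(68, 178) [1.492 0.235] [  0.     80.371 203.592] [  0.922  13.706 -18.624]
(71, 165) [1.534 0.061] [  0.     87.625 188.057] [  0.922  20.96  -34.16 ]
(71, 155) [ 1.536 -0.069] [  0.     90.475 175.705] [  0.922  23.811 -46.511]
(71, 145) [ 1.594 -0.204] [  0.     93.086 162.894] [  0.922  26.421 -59.322]
(71, 140) [ 1.645 -0.274] [  0.     94.274 156.319] [  0.922  27.609 -65.898]
```

Emit:
{"fn": "drive_tool", "kwargs": {"plan": [{"claw": 1,"linear": [0,-0.15,0],"angular": [0,0,0]},{"claw": 1,"linear": [0.3,0,0.5],"angular": [0,0,0]},{"claw": 1,"linear": [0.35,0,0.45],"angular": [0,0,0]},{"claw": 1,"linear": [0.35,0,0.45],"angular": [0,0,0]},{"claw": 1,"linear": [0.35,0,0.45],"angular": [0,0,0]},{"claw": 1,"linear": [0.25,0,0.5],"angular": [0,0,0]},{"claw": 1,"linear": [0.25,0,0.5],"angular": [0,0,0]},{"claw": 1,"linear": [0.25,0,0.5],"angular": [0,0,0]},{"claw": 1,"linear": [0.1,0,0.4],"angular": [0,0,0]},{"claw": 1,"linear": [0.1,0,0.4],"angular": [0,0,0]},{"claw": 1,"linear": [0.1,0,0.4],"angular": [0,0,0]},{"claw": 1,"linear": [0,0,0],"angular": [0,0,0]}]}}

```text
t: 10.52
tool_pos: [0.5795, 0.1072, 0.1678]
orientation: [-2.17, -2.271, 0.0]
force: [-2.4, -0.9, 0.7]
opening: 0.0118
```

```bash
python3 - <<'E'
from h import *
np.set_printoptions(precision=3,suppress=True)
s=read_state(); t=w2c(s['tool_pos'])*1000;print(t,s['force'],s['opening'])
print(oftab(t[1],t[2]+9,1.5,-.05))
for n in ['wrist','scene']:
    p=read_camera(n); save(p,n+'3.png')
a=cv2.imread('pics/wrist3.png')[100:300,150:370];b=cv2.imread('pics/scene3.png')[140:260,200:320]
cv2.imwrite('pics/c3.png',np.hstack([cv2.resize(a,(396,360)),cv2.resize(b,(400,360))])[:,:800])
E
```

```text
[ -1.406  90.34  167.755] [-2.438 -0.856  0.688] 0.011839024178564297
(array([ 1.537, -0.058]), array([  0.   ,  71.089, 155.84 ]))
```

View pics/c3.png

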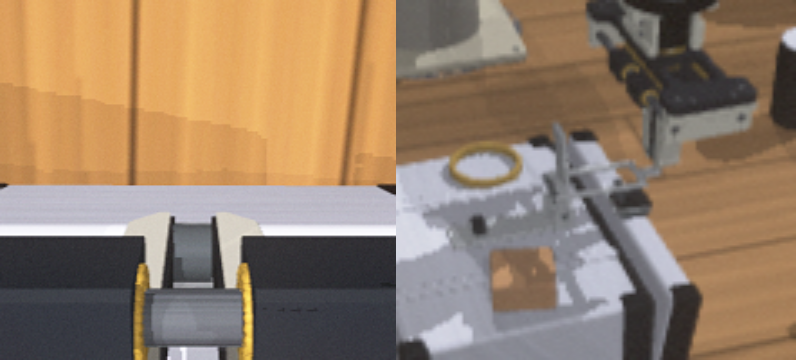

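Emit:
{"fn": "drive_tool", "kwargs": {"plan": [{"claw": 1,"linear": [0.07,-0.08,0.35],"angular": [0,0,0]},{"claw": 1,"linear": [0.07,0,0.35],"angular": [0,0,0]},{"claw": 1,"linear": [0.07,0,0.35],"angular": [0,0,0]},{"claw": 1,"linear": [0.07,0,0.35],"angular": [0,0,0]},{"claw": 1,"linear": [0.05,0,0.2],"angular": [0,0,0]},{"claw": 1,"linear": [0,0,0],"angular": [0,0,0]}]}}

```text
t: 11.38
tool_pos: [0.5789, 0.1105, 0.1521]
orientation: [2.17, 2.271, 0.001]
force: [1.9, -0.1, 0.5]
opening: 0.0118
```

```bash
cat > st.py <<'E'
from h import *
np.set_printoptions(precision=3,suppress=True)
s=read_state(); t=w2c(s['tool_pos'])*1000;print(s['t'],t,s['force'],s['wrist_torque'],s['opening'])
print(oftab(t[1],t[2]+9,1.5,-.05))
E
python3 st.py
```

```text
11.375 [ -1.907  93.636 152.083] [ 1.904 -0.058  0.508] [-0.061 -0.391  0.035] 0.011825717823191839
(array([ 1.615, -0.224]), array([  0.   ,  71.206, 143.622]))
```

Now slow 1 mm steps down, feeling the force.

Emit:
{"fn": "drive_tool", "kwargs": {"plan": [{"claw": 1,"linear": [0.02,0,0.1],"angular": [0,0,0]},{"claw": 1,"linear": [0.02,0,0.1],"angular": [0,0,0]},{"claw": 1,"linear": [0.02,0,0.1],"angular": [0,0,0]},{"claw": 1,"linear": [0.02,0,0.1],"angular": [0,0,0]}]}}

```text
t: 11.88
tool_pos: [0.5788, 0.1112, 0.1482]
orientation: [2.17, 2.271, 0.0]
force: [1.7, -0.7, 0.5]
opening: 0.0118
```

Emit:
{"fn": "drive_tool", "kwargs": {"plan": [{"claw": 1,"linear": [0.01,0,0.1],"angular": [0,0,0]},{"claw": 1,"linear": [0,0,0],"angular": [0,0,0]}]}}

```text
t: 12.12
tool_pos: [0.5787, 0.1113, 0.1471]
orientation: [2.17, 2.272, 0.0]
force: [2.8, 0.2, 0.8]
opening: 0.0117
```

Emit:
{"fn": "drive_tool", "kwargs": {"plan": [{"claw": 1,"linear": [0.01,0,0.1],"angular": [0,0,0]},{"claw": 1,"linear": [0,0,0],"angular": [0,0,0]}]}}

```text
t: 12.38
tool_pos: [0.5787, 0.1114, 0.1461]
orientation: [2.17, 2.272, 0.0]
force: [2.1, 1.0, 0.3]
opening: 0.0122
```

Emit:
{"fn": "drive_tool", "kwargs": {"plan": [{"claw": 1,"linear": [0.01,0,0.1],"angular": [0,0,0]},{"claw": 1,"linear": [0,0,0],"angular": [0,0,0]}]}}

```text
t: 12.62
tool_pos: [0.5787, 0.1115, 0.1451]
orientation: [2.17, 2.272, 0.0]
force: [3.2, 0.7, -0.9]
opening: 0.012
```

Emit:
{"fn": "drive_tool", "kwargs": {"plan": [{"claw": 1,"linear": [0.01,0,0.1],"angular": [0,0,0]},{"claw": 1,"linear": [0,0,0],"angular": [0,0,0]}]}}

```text
t: 12.88
tool_pos: [0.5786, 0.1116, 0.1441]
orientation: [-2.17, -2.272, -0.0]
force: [2.2, -0.1, -0.0]
opening: 0.0119
```

```bash
python3 st.py
```

```text
12.875 [ -2.093  94.806 144.078] [ 2.184 -0.06  -0.002] [-0.038 -0.598  0.01 ] 0.011875108979097973
(array([ 1.675, -0.308]), array([  0.   ,  70.988, 137.564]))
```

Emit:
{"fn": "drive_tool", "kwargs": {"plan": [{"claw": 1,"linear": [0,0,0.1],"angular": [0,0,0]},{"claw": 1,"linear": [0,0,0],"angular": [0,0,0]}]}}

```text
t: 13.12
tool_pos: [0.5786, 0.1116, 0.143]
orientation: [-2.17, -2.272, 0.0]
force: [3.6, -0.3, -0.2]
opening: 0.0117
```

Emit:
{"fn": "drive_tool", "kwargs": {"plan": [{"claw": 1,"linear": [0,0,0.1],"angular": [0,0,0]},{"claw": 1,"linear": [0,0,0],"angular": [0,0,0]}]}}

```text
t: 13.38
tool_pos: [0.5786, 0.1116, 0.1421]
orientation: [2.17, 2.272, -0.0]
force: [2.7, -0.8, -0.1]
opening: 0.0119
```

Emit:
{"fn": "drive_tool", "kwargs": {"plan": [{"claw": 1,"linear": [0,0,0.1],"angular": [0,0,0]},{"claw": 1,"linear": [0,0,0],"angular": [0,0,0]}]}}

```text
t: 13.62
tool_pos: [0.5786, 0.1116, 0.141]
orientation: [-2.17, -2.272, -0.0]
force: [3.5, 0.6, 0.3]
opening: 0.012
```

```bash
python3 st.py
```

```text
13.625 [ -2.122  94.799 141.049] [3.472 0.624 0.268] [-0.014 -0.646  0.004] 0.011963740638581263
(array([ 1.686, -0.339]), array([  0.   ,  70.504, 135.292]))
```

Emit:
{"fn": "drive_tool", "kwargs": {"plan": [{"claw": 1,"linear": [0,0.05,0.1],"angular": [0,0,0]},{"claw": 1,"linear": [0,0,0],"angular": [0,0,0]}]}}

```text
t: 13.88
tool_pos: [0.5788, 0.1116, 0.1398]
orientation: [-2.17, -2.271, 0.001]
force: [2.1, 0.5, 0.4]
opening: 0.0118
```

Emit:
{"fn": "drive_tool", "kwargs": {"plan": [{"claw": 1,"linear": [0,0,0.1],"angular": [0,0,0]},{"claw": 1,"linear": [0,0,0],"angular": [0,0,0]}]}}

```text
t: 14.12
tool_pos: [0.5789, 0.1116, 0.1389]
orientation: [-2.17, -2.271, 0.001]
force: [1.1, 0.0, -0.2]
opening: 0.012
```

Emit:
{"fn": "drive_tool", "kwargs": {"plan": [{"claw": 1,"linear": [0,0,0.1],"angular": [0,0,0]},{"claw": 1,"linear": [0,0,0],"angular": [0,0,0]}]}}

```text
t: 14.38
tool_pos: [0.579, 0.1116, 0.138]
orientation: [-2.17, -2.271, 0.0]
force: [0.6, 0.1, 0.2]
opening: 0.0122
```

```bash
python3 st.py
```

```text
14.375 [ -1.782  94.79  137.962] [0.647 0.055 0.22 ] [-0.067 -0.231 -0.051] 0.012229462969140705
(array([ 1.702, -0.371]), array([  0.   ,  70.033, 132.995]))
```

Emit:
{"fn": "drive_tool", "kwargs": {"plan": [{"claw": 1,"linear": [0,0,0.1],"angular": [0,0,0]},{"claw": 1,"linear": [0,0,0],"angular": [0,0,0]}]}}

```text
t: 14.62
tool_pos: [0.579, 0.1116, 0.137]
orientation: [-2.17, -2.271, 0.0]
force: [0.2, -1.1, -0.4]
opening: 0.0118
```

Emit:
{"fn": "drive_tool", "kwargs": {"plan": [{"claw": 1,"linear": [0,0,0.1],"angular": [0,0,0]},{"claw": 1,"linear": [0,0,0],"angular": [0,0,0]}]}}

```text
t: 14.88
tool_pos: [0.5791, 0.1118, 0.1367]
orientation: [-2.17, -2.272, -0.001]
force: [-1.9, 0.6, 4.4]
opening: 0.0119
```

```bash
python3 st.py; python3 - <<'E'
from h import *
for n in ['scene','wrist']:
    p=read_camera(n); save(p,n+'4.png')
b=cv2.imread('pics/scene4.png')[170:240,225:305]; a=cv2.imread('pics/wrist4.png')[100:300,150:370]
cv2.imwrite('pics/c4.png',np.hstack([cv2.resize(b,(480,420),interpolation=cv2.INTER_CUBIC),cv2.resize(a,(320,420))]))
E
```

```text
14.875 [ -1.59   94.993 136.66 ] [-1.944  0.637  4.4  ] [ 0.076  0.279 -0.009] 0.011858838620046693
(array([ 1.718, -0.385]), array([  0.   ,  70.046, 132.035]))
```

View pics/c4.png

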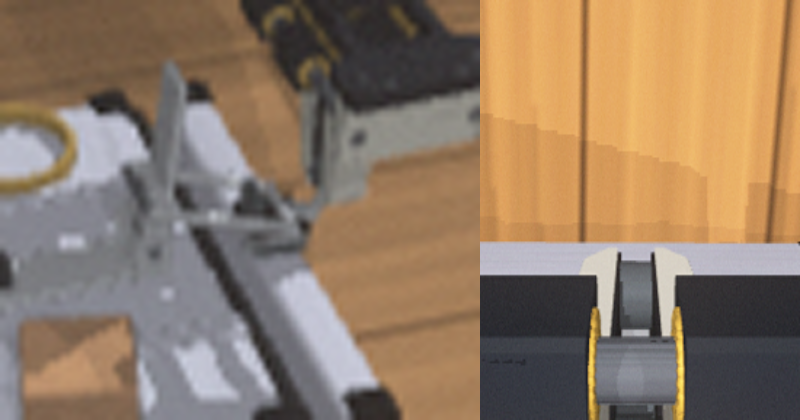

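Touched the block at bar z ≈132 (seat ≈133.5). Computing the draw-back path with the bar about 1 mm above the block.

```bash
python3 - <<'E'
from h import *
np.set_printoptions(precision=3,suppress=True)
pt=np.array([0,94.993,136.66+9])
for y in range(70,52,-2):
    v,t=ofbar(y,133.2,1.5,-.3); print(y,v,t,t-pt); 
E
```

```text
70 [ 1.697 -0.368] [  0.     94.716 147.241] [ 0.    -0.277  1.581]
68 [ 1.613 -0.365] [  0.     92.668 147.324] [ 0.    -2.325  1.664]
66 [ 1.525 -0.359] [  0.     90.581 147.476] [ 0.    -4.412  1.816]
64 [ 1.43  -0.349] [  0.     88.445 147.707] [ 0.    -6.548  2.047]
62 [ 1.329 -0.336] [  0.     86.249 148.031] [ 0.    -8.744  2.371]
60 [ 1.217 -0.318] [  0.     83.974 148.472] [  0.    -11.019   2.812]
58 [ 1.091 -0.293] [  0.     81.587 149.063] [  0.    -13.406   3.403]
56 [ 0.941 -0.258] [  0.     79.024 149.87 ] [  0.    -15.969   4.21 ]
54 [ 0.746 -0.206] [  0.     76.127 151.044] [  0.    -18.866   5.384]
```

Emit:
{"fn": "drive_tool", "kwargs": {"plan": [{"claw": 1,"linear": [-0.03,0,-0.2],"angular": [0,0,0]},{"claw": 1,"linear": [-0.1,0,0],"angular": [0,0,0]},{"claw": 1,"linear": [-0.1,0,-0.01],"angular": [0,0,0]},{"claw": 1,"linear": [0,0,0],"angular": [0,0,0]}]}}

```text
t: 15.48
tool_pos: [0.5791, 0.1098, 0.1379]
orientation: [-2.169, -2.271, -0.0]
force: [0.0, 5.6, -0.4]
opening: 0.0117
```

```bash
python3 st.py
```

```text
15.475 [ -1.757  92.947 137.886] [ 0.028  5.555 -0.406] [ 0.849 -0.149 -0.094] 0.011688502986225313
(array([ 1.627, -0.37 ]), array([  0.   ,  68.207, 132.887]))
```

Emit:
{"fn": "drive_tool", "kwargs": {"plan": [{"claw": 1,"linear": [0.05,0,0.06],"angular": [0,0,0]},{"claw": 1,"linear": [0,0,0],"angular": [0,0,0]}]}}

```text
t: 15.72
tool_pos: [0.5791, 0.1097, 0.1374]
orientation: [-2.17, -2.272, 0.001]
force: [-0.3, 4.0, 0.0]
opening: 0.0121
```

Emit:
{"fn": "drive_tool", "kwargs": {"plan": [{"claw": 1,"linear": [-0.1,0,0],"angular": [0,0,0]},{"claw": 1,"linear": [0,0,0],"angular": [0,0,0]}]}}

```text
t: 15.98
tool_pos: [0.5792, 0.109, 0.1376]
orientation: [-2.17, -2.271, -0.0]
force: [-0.3, 4.9, -0.1]
opening: 0.0119
```

```bash
python3 st.py;python3 - <<'E'
from h import *
for n in ['scene']:
    p=read_camera(n); save(p,n+'5.png')
b=cv2.imread('pics/scene5.png')[175:235,235:305]; 
cv2.imwrite('pics/c5.png',cv2.resize(b,(700,600),interpolation=cv2.INTER_CUBIC))
E
```

```text
15.975 [ -1.683  92.122 137.591] [-0.277  4.862 -0.077] [ 0.826 -0.038  0.025] 0.011910345723605189
(array([ 1.595, -0.372]), array([  0.   ,  67.358, 132.635]))
```

View pics/c5.png

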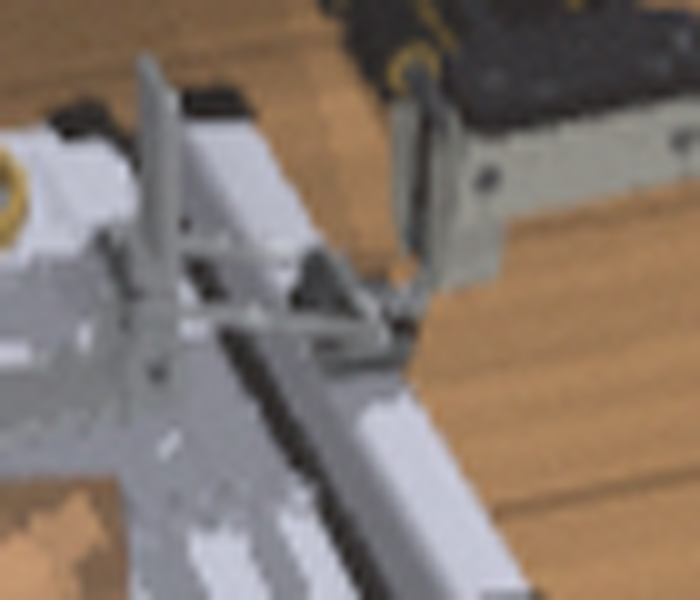

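Bar is still well out on the block, clear of the post. The 5 N is the lever's own friction (it stays constant). Continuing to draw.

Emit:
{"fn": "drive_tool", "kwargs": {"plan": [{"claw": 1,"linear": [-0.1,0,-0.02],"angular": [0,0,0]},{"claw": 1,"linear": [-0.1,0,-0.01],"angular": [0,0,0]},{"claw": 1,"linear": [0,0,0],"angular": [0,0,0]}]}}

```text
t: 16.4
tool_pos: [0.5793, 0.1069, 0.138]
orientation: [-2.17, -2.271, -0.0]
force: [-1.3, 4.6, -0.3]
opening: 0.0119
```

Emit:
{"fn": "drive_tool", "kwargs": {"plan": [{"claw": 1,"linear": [-0.1,0,-0.01],"angular": [0,0,0]},{"claw": 1,"linear": [0,0,0],"angular": [0,0,0]}]}}

```text
t: 16.65
tool_pos: [0.5793, 0.106, 0.1381]
orientation: [-2.17, -2.272, -0.0]
force: [-0.4, 5.9, -0.4]
opening: 0.012
```

Emit:
{"fn": "drive_tool", "kwargs": {"plan": [{"claw": 1,"linear": [-0.1,0,-0.01],"angular": [0,0,0]},{"claw": 1,"linear": [0,0,0],"angular": [0,0,0]}]}}

```text
t: 16.9
tool_pos: [0.5794, 0.1052, 0.1384]
orientation: [-2.17, -2.271, -0.001]
force: [-0.9, 5.5, 0.8]
opening: 0.0116
```

```bash
python3 st.py
```

```text
16.9 [ -1.622  88.333 138.356] [-0.913  5.459  0.755] [ 1.03   0.006 -0.068] 0.011602286397969062
(array([ 1.427, -0.353]), array([  0.   ,  63.839, 132.932]))
```

Emit:
{"fn": "drive_tool", "kwargs": {"plan": [{"claw": 1,"linear": [-0.1,0,-0.015],"angular": [0,0,0]},{"claw": 1,"linear": [0,0,0],"angular": [0,0,0]}]}}

```text
t: 17.15
tool_pos: [0.5795, 0.1043, 0.1386]
orientation: [-2.17, -2.271, -0.001]
force: [-1.6, 7.0, 2.1]
opening: 0.012
```

Emit:
{"fn": "drive_tool", "kwargs": {"plan": [{"claw": 1,"linear": [-0.1,0,-0.015],"angular": [0,0,0]},{"claw": 1,"linear": [0,0,0],"angular": [0,0,0]}]}}

```text
t: 17.4
tool_pos: [0.5796, 0.1034, 0.1389]
orientation: [-2.17, -2.271, -0.001]
force: [-1.8, 7.3, 2.3]
opening: 0.012
```

Emit:
{"fn": "drive_tool", "kwargs": {"plan": [{"claw": 1,"linear": [-0.1,0,-0.02],"angular": [0,0,0]},{"claw": 1,"linear": [0,0,0],"angular": [0,0,0]}]}}

```text
t: 17.65
tool_pos: [0.5796, 0.1025, 0.1391]
orientation: [-2.17, -2.271, -0.002]
force: [-1.6, 6.1, 2.5]
opening: 0.0117
```

```bash
python3 st.py
```

```text
17.65 [ -1.538  85.653 139.11 ] [-1.62   6.07   2.461] [1.263 0.141 0.013] 0.011668552367791638
(array([ 1.3  , -0.332]), array([  0.   ,  61.464, 133.181]))
```

Emit:
{"fn": "drive_tool", "kwargs": {"plan": [{"claw": 1,"linear": [-0.1,0,-0.05],"angular": [0,0,0]},{"claw": 1,"linear": [0,0,0],"angular": [0,0,0]}]}}

```text
t: 17.9
tool_pos: [0.5796, 0.1014, 0.1395]
orientation: [-2.17, -2.272, -0.001]
force: [-1.5, 6.0, 1.2]
opening: 0.0121
```

Emit:
{"fn": "drive_tool", "kwargs": {"plan": [{"claw": 1,"linear": [-0.1,0,-0.04],"angular": [0,0,0]},{"claw": 1,"linear": [0,0,0],"angular": [0,0,0]}]}}

```text
t: 18.15
tool_pos: [0.5797, 0.1004, 0.1399]
orientation: [-2.17, -2.272, -0.001]
force: [-0.2, 7.2, 2.2]
opening: 0.0119
```

Emit:
{"fn": "drive_tool", "kwargs": {"plan": [{"claw": 1,"linear": [-0.1,0,-0.03],"angular": [0,0,0]},{"claw": 1,"linear": [0,0,0],"angular": [0,0,0]}]}}

```text
t: 18.4
tool_pos: [0.5797, 0.0995, 0.1402]
orientation: [-2.169, -2.271, -0.001]
force: [-1.7, 8.3, 1.5]
opening: 0.0119
```

```bash
python3 st.py;python3 - <<'E'
from h import *
for n in ['scene']:
    p=read_camera(n); save(p,n+'6.png')
b=cv2.imread('pics/scene6.png')[175:235,235:305]; 
cv2.imwrite('pics/c6.png',cv2.resize(b,(700,600),interpolation=cv2.INTER_CUBIC))
E
```

```text
18.4 [ -1.595  82.701 140.196] [-1.681  8.293  1.549] [1.212 0.058 0.002] 0.011859512541237127
(array([ 1.15 , -0.301]), array([  0.   ,  58.992, 133.516]))
```

View pics/c6.png

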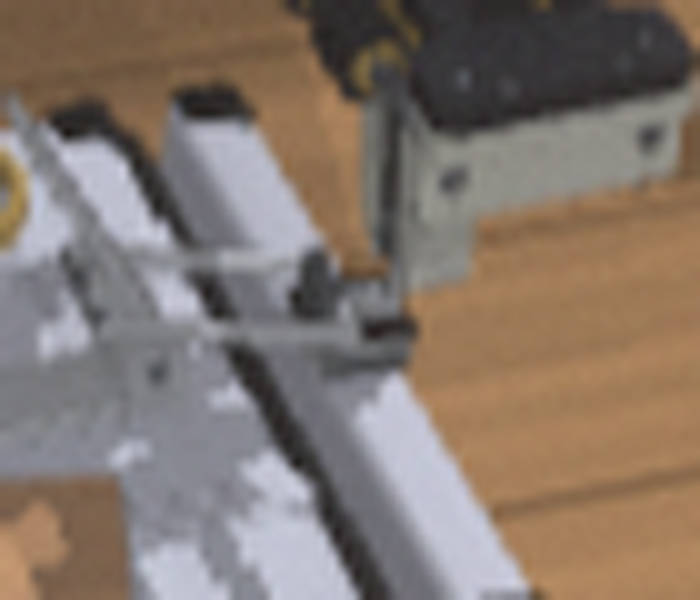

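Emit:
{"fn": "drive_tool", "kwargs": {"plan": [{"claw": 1,"linear": [-0.1,0,-0.03],"angular": [0,0,0]},{"claw": 1,"linear": [0,0,0],"angular": [0,0,0]}]}}

```text
t: 18.7
tool_pos: [0.5797, 0.099, 0.1405]
orientation: [-2.169, -2.271, -0.002]
force: [-0.9, 8.5, 1.3]
opening: 0.0118
```

Emit:
{"fn": "drive_tool", "kwargs": {"plan": [{"claw": 1,"linear": [-0.1,0,-0.03],"angular": [0,0,0]},{"claw": 1,"linear": [0,0,0],"angular": [0,0,0]}]}}

```text
t: 18.95
tool_pos: [0.5797, 0.0984, 0.1408]
orientation: [-2.168, -2.271, -0.003]
force: [-0.7, 11.7, 1.2]
opening: 0.0118
```

```bash
python3 st.py
```

```text
18.95 [ -1.629  81.585 140.751] [-0.72  11.664  1.181] [1.864 0.08  0.012] 0.01181214590695305
(array([ 1.088, -0.286]), array([  0.   ,  58.117, 133.712]))
```

Emit:
{"fn": "drive_tool", "kwargs": {"plan": [{"claw": 1,"linear": [-0.05,0,-0.03],"angular": [0,0,0]},{"claw": 1,"linear": [0,0,0],"angular": [0,0,0]}]}}

```text
t: 19.2
tool_pos: [0.5797, 0.0982, 0.1409]
orientation: [-2.168, -2.271, -0.003]
force: [-1.7, 10.6, 0.6]
opening: 0.0119
```

```bash
python3 st.py;python3 - <<'E'
from h import *
for n in ['scene']:
    p=read_camera(n); save(p,n+'7.png')
b=cv2.imread('pics/scene7.png')[175:235,235:305]; 
cv2.imwrite('pics/c7.png',cv2.resize(b,(700,600),interpolation=cv2.INTER_CUBIC))
E
```

```text
19.2 [ -1.638  81.324 140.93 ] [-1.714 10.568  0.576] [ 2.074 -0.022 -0.036] 0.011948219550819426
(array([ 1.074, -0.281]), array([  0.   ,  57.924, 133.792]))
```

View pics/c7.png

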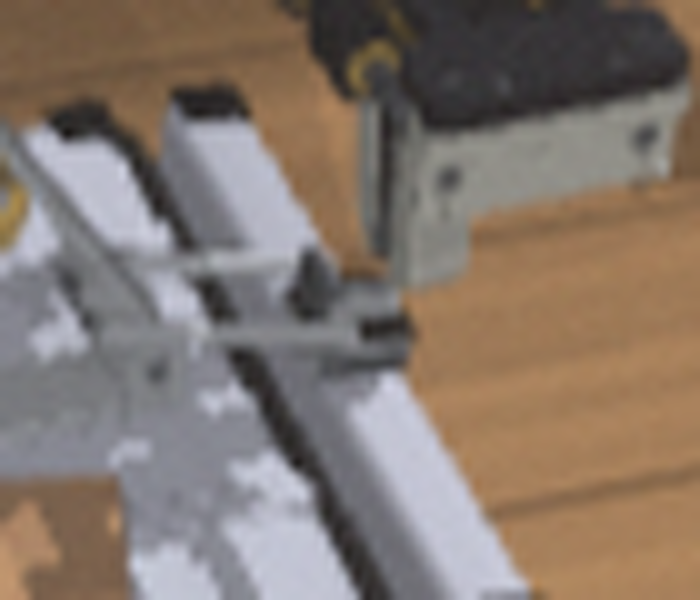

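Emit:
{"fn": "drive_tool", "kwargs": {"plan": [{"claw": 1,"linear": [0,0,-0.1],"angular": [0,0,0]},{"claw": 1,"linear": [0,0,-0.1],"angular": [0,0,0]},{"claw": 1,"linear": [0,0,0],"angular": [0,0,0]}]}}

```text
t: 19.62
tool_pos: [0.5796, 0.098, 0.1426]
orientation: [-2.168, -2.271, -0.002]
force: [0.3, 10.1, -0.9]
opening: 0.0121
```

Emit:
{"fn": "drive_tool", "kwargs": {"plan": [{"claw": 1,"linear": [0,0,-0.08],"angular": [0,0,0]},{"claw": 1,"linear": [0,0,0],"angular": [0,0,0]}]}}

```text
t: 19.88
tool_pos: [0.5796, 0.0979, 0.1435]
orientation: [-2.168, -2.271, -0.002]
force: [-1.5, 11.0, -1.2]
opening: 0.0118
```

```bash
python3 st.py
```

```text
19.875 [ -1.758  81.051 143.453] [-1.519 10.959 -1.191] [ 1.885 -0.053 -0.019] 0.011805529296424833
(array([ 1.053, -0.252]), array([  0.   ,  58.133, 135.637]))
```

Emit:
{"fn": "drive_tool", "kwargs": {"plan": [{"claw": 1,"linear": [0,0,-0.08],"angular": [0,0,0]},{"claw": 1,"linear": [0,0,0],"angular": [0,0,0]}]}}

```text
t: 20.12
tool_pos: [0.5796, 0.0979, 0.1443]
orientation: [-2.168, -2.271, -0.002]
force: [-1.1, 11.6, -0.9]
opening: 0.012
```

```bash
python3 st.py
```

```text
20.125 [ -1.765  81.02  144.262] [-1.142 11.555 -0.852] [ 1.787  0.002 -0.031] 0.011976048565280721
(array([ 1.051, -0.243]), array([  0.   ,  58.25 , 136.246]))
```

Emit:
{"fn": "drive_tool", "kwargs": {"plan": [{"claw": 1,"linear": [0,0,-0.08],"angular": [0,0,0]},{"claw": 1,"linear": [0,0,0],"angular": [0,0,0]}]}}

```text
t: 20.38
tool_pos: [0.5796, 0.0978, 0.145]
orientation: [-2.168, -2.271, -0.002]
force: [-0.5, 11.2, -0.6]
opening: 0.012
```

```bash
python3 st.py;python3 - <<'E'
from h import *
for n in ['scene']:
    p=read_camera(n); save(p,n+'8.png')
b=cv2.imread('pics/scene8.png')[175:235,235:305]; 
cv2.imwrite('pics/c8.png',cv2.resize(b,(700,600),interpolation=cv2.INTER_CUBIC))
E
```

```text
20.375 [ -1.788  80.997 145.007] [-0.506 11.151 -0.633] [ 1.8   -0.074 -0.   ] 0.011963070609393304
(array([ 1.049, -0.235]), array([  0.   ,  58.362, 136.811]))
```

View pics/c8.png

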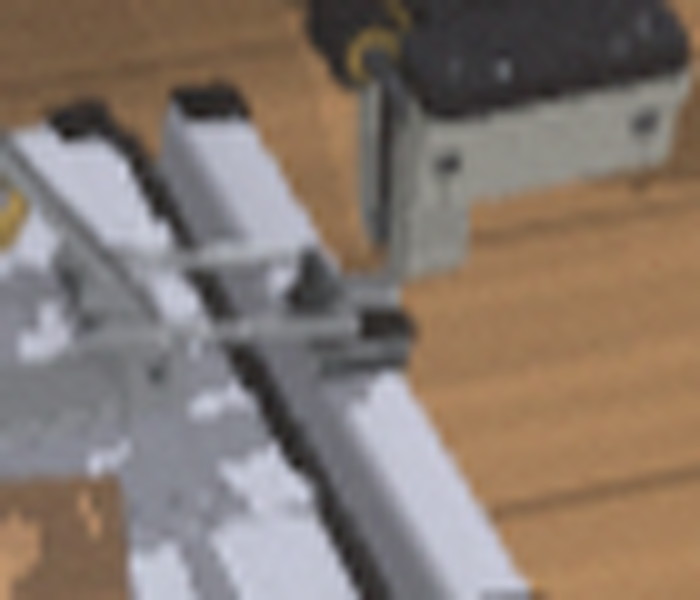

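```bash
python3 - <<'E'
from h import *
p=read_camera('wrist'); save(p,'wrist8.png')
b=cv2.imread('pics/wrist8.png')[150:384,130:390]; 
cv2.imwrite('pics/c8w.png',cv2.resize(b,(660,594),interpolation=cv2.INTER_CUBIC))
s=read_camera('scene')
for nm,pt in dict(bar=[-1.5,58,136.8],bar60=[-1.5,60,136]).items():
    for x in(-18,15): print(nm,proj(s,c2w(np.array([x,pt[1],pt[2]])/1000)))
print('tab',proj(s,c2w(np.array([4.5,81,154])/1000)))
E
```

```text
bar [[265.15546491 200.08081681]]
bar [[269.2095712  206.90259107]]
bar60 [[265.79936961 200.16081091]]
bar60 [[269.86526465 206.9778435 ]]
tab [[275.64718121 198.30663553]]
```

View pics/c8w.png

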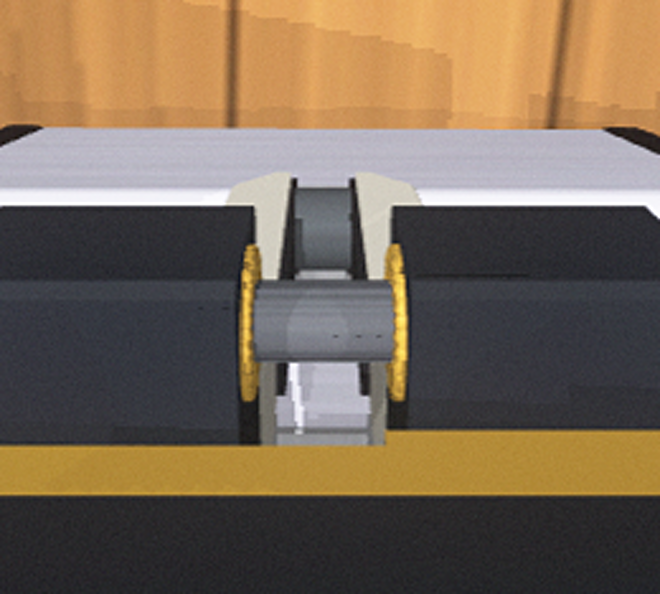

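Emit:
{"fn": "drive_tool", "kwargs": {"plan": [{"claw": 1,"linear": [0,0,-0.08],"angular": [0,0,0]},{"claw": 1,"linear": [0,0,0],"angular": [0,0,0]}]}}

```text
t: 20.78
tool_pos: [0.5796, 0.0977, 0.1455]
orientation: [-2.168, -2.271, -0.002]
force: [-0.3, 10.5, -3.1]
opening: 0.0121
```

```bash
python3 st.py
```

```text
20.775 [ -1.803  80.83  145.481] [-0.313 10.506 -3.065] [ 1.753 -0.279  0.048] 0.012050124982964514
(array([ 1.04 , -0.229]), array([  0.   ,  58.306, 137.141]))
```

Lifting now meets resistance (Fz −3 N), so the bar is caught under the lip. Let go.

Emit:
{"fn": "drive_tool", "kwargs": {"plan": [{"claw": 1,"linear": [0,0,0.07],"angular": [0,0,0]},{"claw": 0.8,"linear": [0,0,0],"angular": [0,0,0]},{"claw": 0.7,"linear": [0,0,0],"angular": [0,0,0]},{"claw": 0.6,"linear": [0,0,0],"angular": [0,0,0]},{"claw": 0.6,"linear": [0,0,0],"angular": [0,0,0]},{"claw": 0.6,"linear": [0,0,0],"angular": [0,0,0]}]}}

```text
t: 21.52
tool_pos: [0.5798, 0.0962, 0.1452]
orientation: [2.17, 2.271, -0.0]
force: [-0.0, -0.5, -0.5]
opening: 0.0373
```

```bash
python3 st.py;python3 - <<'E'
from h import *
for n in ['scene','wrist']:
    p=read_camera(n); save(p,n+'9.png')
b=cv2.imread('pics/scene9.png')[175:235,235:305]; 
a=cv2.imread('pics/wrist9.png')[150:384,130:390]; 
cv2.imwrite('pics/c9.png',np.hstack([cv2.resize(b,(450,400),interpolation=cv2.INTER_CUBIC),cv2.resize(a,(350,400))]))
E
```

```text
21.525 [ -1.597  79.328 145.233] [-0.048 -0.46  -0.533] [-0.013 -0.134  0.039] 0.03731581205033454
(array([ 0.957, -0.217]), array([  0.   ,  57.022, 136.615]))
```

View pics/c9.png

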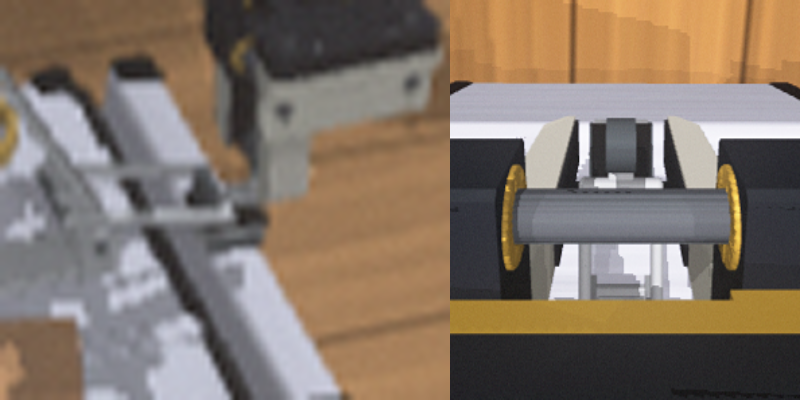

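Loop stays caught with the fingers off it. Retract upward and look.

Emit:
{"fn": "drive_tool", "kwargs": {"plan": [{"claw": 0.6,"linear": [0,0,-1],"angular": [0,0,0]},{"claw": 0.6,"linear": [0,0,-3],"angular": [0,0,0]},{"claw": 0.6,"linear": [0,0,-4],"angular": [0,0,0]},{"claw": 1,"linear": [0,0,-4],"angular": [0,0,0]},{"claw": 1,"linear": [0,0,-2],"angular": [0,0,0]},{"claw": 1,"linear": [0,0,0],"angular": [0,0,0]},{"claw": 1,"linear": [0,0,0],"angular": [0,0,0]}]}}

```text
t: 22.5
tool_pos: [0.5791, 0.0963, 0.2832]
orientation: [-2.169, -2.27, 0.003]
force: [-0.0, -0.5, -0.2]
opening: 0.0025
```

```bash
python3 st.py;python3 - <<'E'
from h import *
for n in ['scene','wrist']:
    p=read_camera(n); save(p,n+'10.png')
    for l in ['handle_end','loop_bar','loop_tab']:
        print(n,l,[(np.round(w2c(d['at'])*1000,1).tolist(),round(d['p'],2)) for d in search_frame(p,l)[:2]])
    for q in (.7,.9,1.0,1.1,1.2):
        for x in (-13.5,10.5):print(q,x,proj(p,c2w(np.array([x,-88*np.cos(q)+8.5*np.sin(q),136+88*np.sin(q)+8.5*np.cos(q)])/1000)))
b=cv2.imread('pics/scene10.png')[165:235,225:305]; 
a=cv2.imread('pics/wrist10.png')[150:384,130:390]; 
cv2.imwrite('pics/c10.png',np.hstack([cv2.resize(b,(480,420),interpolation=cv2.INTER_CUBIC),cv2.resize(a,(320,420))]))
E
```

```text
22.5 [ -2.299  79.446 283.22 ] [-0.039 -0.522 -0.158] [-0.02  -0.05   0.021] 0.0025097410334593753
(array([2.244, 0.874]), array([  0.   ,  60.811, 217.303]))
scene handle_end [([10.4, -14.7, 176.6], 0.42)]
scene loop_bar [([4.1, 41.7, 151.7], 0.69)]
scene loop_tab [([-2.3, 44.4, 151.8], 0.61)]
0.7 -13.5 [[224.348124   191.66681013]]
0.7 10.5 [[226.72116473 196.80783654]]
0.9 -13.5 [[229.11832271 187.37486605]]
0.9 10.5 [[231.59024895 192.45054842]]
1.0 -13.5 [[231.80184675 185.49493589]]
1.0 10.5 [[234.32690223 190.53834992]]
1.1 -13.5 [[234.64361534 183.82321812]]
1.1 10.5 [[237.22333173 188.83524281]]
1.2 -13.5 [[237.61019501 182.37948416]]
1.2 10.5 [[240.24536216 187.3614285 ]]
wrist handle_end [([-2.9, -25.0, 210.6], 0.66), ([-2.4, 62.6, 141.0], 0.33)]
wrist loop_bar [([-3.2, 63.6, 141.8], 0.96)]
wrist loop_tab [([-0.1, 58.8, 139.2], 0.94)]
0.7 -13.5 [[245.00440397 335.384459  ]]
0.7 10.5 [[269.48905483 335.44910122]]
0.9 -13.5 [[244.3907427  331.07430215]]
0.9 10.5 [[270.10507825 331.14130649]]
1.0 -13.5 [[244.10521222 327.22446851]]
1.0 10.5 [[270.39716936 327.29217015]]
1.1 -13.5 [[243.84190037 322.22158052]]
1.1 10.5 [[270.67083204 322.28959358]]
1.2 -13.5 [[243.60698493 316.08509826]]
1.2 10.5 [[270.91993482 316.15300055]]h.py:47: RuntimeWarning: The iteration is not making good progress, as measured by the 
 improvement from the last ten iterations.
  v=fsolve(f,[q0,th0]); return v,kin(*v)[1]
```

View pics/c10.png

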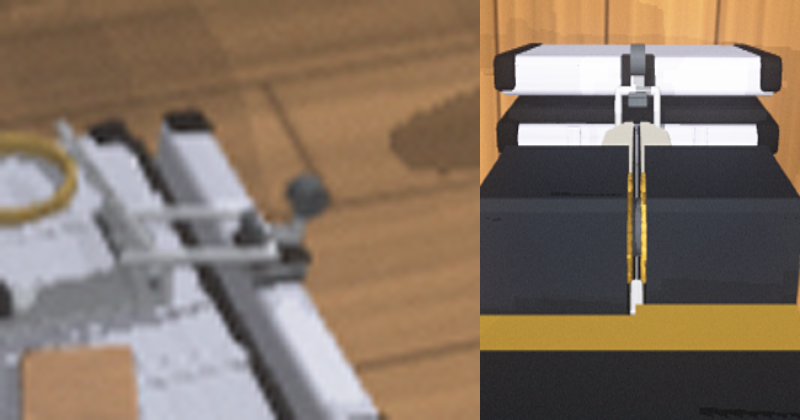

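Loop holds by itself; the handle end at about (236,186) fits q≈1.05. Working out the pressing arc.

```bash
python3 - <<'E'
from h import *
np.set_printoptions(precision=2,suppress=True)
s=read_state(); prev=w2c(s['tool_pos'])*1000
for q in [1.25,1.1,1.0,.9,.8,.7,.6,.5,.4,.3,.2,.1,0,-.02]:
    r=80
    c=np.array([-2,-r*np.cos(q)+8.5*np.sin(q)+7.5,136+r*np.sin(q)+8.5*np.cos(q)])
    d=c-prev; print(q,c,'lin cm x,y,z',d[1]/10,d[0]/10,-d[2]/10); prev=c
E
```

```text
1.25 [ -2.    -9.66 214.6 ] lin cm x,y,z -8.91558925155481 -0.02363857471999169 7.016294880242327
1.1 [ -2.   -21.21 211.15] lin cm x,y,z -1.1553007426424977 0.0 0.344685379177443
1.0 [ -2.   -28.57 207.91] lin cm x,y,z -0.7359253945060071 0.0 0.32419074525213604
0.9 [ -2.   -35.57 203.95] lin cm x,y,z -0.6998837631235482 0.0 0.3960410884011594
0.8 [ -2.   -42.14 199.31] lin cm x,y,z -0.6568491245307747 0.0 0.46393431990865963
0.7 [ -2.   -48.21 194.04] lin cm x,y,z -0.6072514666111424 0.0 0.527192073047928
0.6 [ -2.   -53.73 188.19] lin cm x,y,z -0.5515863527677751 0.0 0.5851822972598342
0.5 [ -2.   -58.63 181.81] lin cm x,y,z -0.4904099704177639 0.0 0.6373255733930676
0.4 [ -2.   -62.87 174.98] lin cm x,y,z -0.42433357375131775 0.0 0.6831009030687852
0.3 [ -2.   -66.41 167.76] lin cm x,y,z -0.3540173762819805 0.0 0.7220509143241742
0.2 [ -2.   -69.22 160.22] lin cm x,y,z -0.28016395421142165 0.0 0.7537864315219366
0.1 [ -2.   -71.25 152.44] lin cm x,y,z -0.2035112265202727 0.0 0.7779903638645976
0 [ -2.  -72.5 144.5] lin cm x,y,z -0.1248250819255972 0.0 0.7944208736609483
-0.02 [ -2.   -72.65 142.9 ] lin cm x,y,z -0.015398920021955576 0.0 0.1601593278800749
```

Emit:
{"fn": "drive_tool", "kwargs": {"plan": [{"claw": 1,"linear": [-3,0,0],"angular": [0,0,0]},{"claw": 1,"linear": [-3,0,1],"angular": [0,0,0]},{"claw": 1,"linear": [-2.9,0,1.5],"angular": [0,0,0]},{"claw": 1,"linear": [0,0,2.5],"angular": [0,0,0]},{"claw": 1,"linear": [0,0,2],"angular": [0,0,0]},{"claw": 1,"linear": [0,0,0],"angular": [0,0,0]},{"claw": 1,"linear": [0,0,0],"angular": [0,0,0]}], "newtons": 20}}

```text
t: 23.78
tool_pos: [0.5842, 0.0078, 0.2161]
orientation: [2.169, 2.272, 0.001]
force: [-0.5, 0.0, -0.5]
opening: 0.0008
```

Emit:
{"fn": "drive_tool", "kwargs": {"plan": [{"claw": 1,"linear": [-0.5,0,0.2],"angular": [0,0,0]},{"claw": 1,"linear": [-0.65,0,0.15],"angular": [0,0,0]},{"claw": 1,"linear": [-0.35,0,0.16],"angular": [0,0,0]},{"claw": 1,"linear": [0,0,0],"angular": [0,0,0]}]}}

```text
t: 24.28
tool_pos: [0.5848, -0.0079, 0.2105]
orientation: [2.17, 2.271, 0.001]
force: [1.0, 0.9, -0.2]
opening: 0.0007
```

```bash
python3 st.py 2>/dev/null|head -1
```

```text
24.275 [ -1.314 -24.914 210.464] [ 0.988  0.893 -0.23 ] [ 0.076 -0.17   0.005] 0.0006798880710736049
```

Near contact. Follow the arc in modest steps, watching the force.

Emit:
{"fn": "drive_tool", "kwargs": {"plan": [{"claw": 1,"linear": [-0.36,0,0.25],"angular": [0,0,0]},{"claw": 1,"linear": [-0.35,0,0.2],"angular": [0,0,0]},{"claw": 1,"linear": [-0.35,0,0.2],"angular": [0,0,0]}]}}

```text
t: 24.65
tool_pos: [0.5853, -0.0183, 0.2038]
orientation: [2.17, 2.271, 0.001]
force: [0.9, 2.6, 4.5]
opening: 0.0008
```

Emit:
{"fn": "drive_tool", "kwargs": {"plan": [{"claw": 1,"linear": [-0.33,0,0.23],"angular": [0,0,0]},{"claw": 1,"linear": [-0.33,0,0.24],"angular": [0,0,0]}]}}

```text
t: 24.9
tool_pos: [0.5855, -0.025, 0.199]
orientation: [2.17, 2.271, 0.001]
force: [0.4, 1.3, 4.9]
opening: 0.0006
```

```bash
python3 st.py 2>/dev/null|head -1
```

```text
24.9 [ -1.36  -41.935 198.997] [0.364 1.26  4.891] [ 0.271 -0.205  0.004] 0.0005949434643023314
```

Emit:
{"fn": "drive_tool", "kwargs": {"plan": [{"claw": 1,"linear": [-0.3,0,0.26],"angular": [0,0,0]},{"claw": 1,"linear": [-0.3,0,0.26],"angular": [0,0,0]},{"claw": 1,"linear": [-0.28,0,0.29],"angular": [0,0,0]},{"claw": 1,"linear": [-0.28,0,0.29],"angular": [0,0,0]}]}}

```text
t: 25.4
tool_pos: [0.586, -0.0365, 0.1878]
orientation: [2.17, 2.271, 0.0]
force: [1.1, 1.9, 4.3]
opening: 0.0003
```

Emit:
{"fn": "drive_tool", "kwargs": {"plan": [{"claw": 1,"linear": [-0.25,0,0.32],"angular": [0,0,0]},{"claw": 1,"linear": [-0.25,0,0.32],"angular": [0,0,0]}]}}

```text
t: 25.65
tool_pos: [0.5861, -0.0415, 0.1813]
orientation: [2.17, 2.272, 0.0]
force: [0.8, 2.2, 2.5]
opening: 0.0005
```

```bash
python3 st.py 2>/dev/null|head -1
```

```text
25.65 [ -1.49  -58.468 181.269] [0.76  2.163 2.55 ] [ 0.294 -0.408  0.019] 0.0005100210079281617
```

```bash
python3 - <<'E'
from h import *
p=read_camera('scene'); save(p,'scene11.png')
print([(np.round(w2c(d['at'])*1000,1).tolist(),round(d['p'],2)) for d in search_frame(p,'loop_bar')[:2]])
b=cv2.imread('pics/scene11.png')[165:235,225:305]
cv2.imwrite('pics/c11.png',cv2.resize(b,(640,560),interpolation=cv2.INTER_CUBIC))
E
```

```text
[([2.9, 38.5, 144.2], 0.53)]
```

View pics/c11.png

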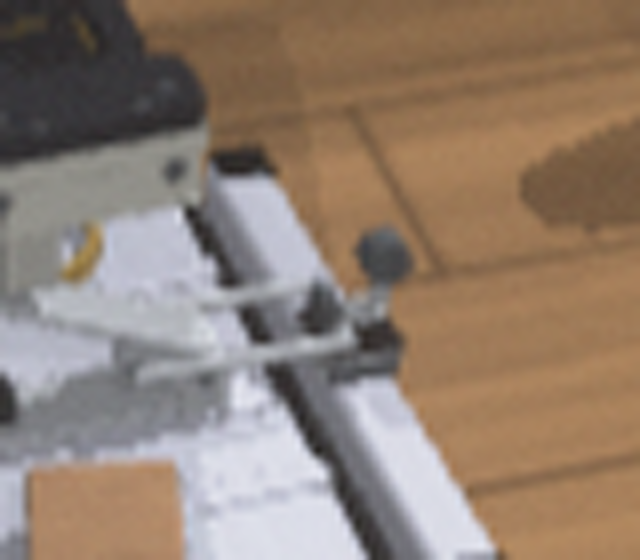

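Still hooked, and the lid gap is closing. Continue pressing.

Emit:
{"fn": "drive_tool", "kwargs": {"plan": [{"claw": 1,"linear": [-0.21,0,0.34],"angular": [0,0,0]},{"claw": 1,"linear": [-0.21,0,0.34],"angular": [0,0,0]},{"claw": 1,"linear": [-0.18,0,0.36],"angular": [0,0,0]},{"claw": 1,"linear": [-0.18,0,0.36],"angular": [0,0,0]}]}}

```text
t: 26.25
tool_pos: [0.5863, -0.0492, 0.1671]
orientation: [-2.17, -2.271, 0.0]
force: [1.5, 1.5, 2.7]
opening: 0.0004
```

Emit:
{"fn": "drive_tool", "kwargs": {"plan": [{"claw": 1,"linear": [-0.14,0,0.37],"angular": [0,0,0]},{"claw": 1,"linear": [-0.14,0,0.37],"angular": [0,0,0]},{"claw": 1,"linear": [-0.1,0,0.38],"angular": [0,0,0]}]}}

```text
t: 26.62
tool_pos: [0.5863, -0.0531, 0.1558]
orientation: [-2.17, -2.271, 0.001]
force: [-0.1, 0.6, 0.7]
opening: 0.0008
```

Emit:
{"fn": "drive_tool", "kwargs": {"plan": [{"claw": 1,"linear": [-0.1,0,0.38],"angular": [0,0,0]},{"claw": 1,"linear": [-0.05,0,0.3],"angular": [0,0,0]},{"claw": 1,"linear": [0,0,0.2],"angular": [0,0,0]},{"claw": 1,"linear": [0,0,0.15],"angular": [0,0,0]}]}}

```text
t: 27.12
tool_pos: [0.5865, -0.0545, 0.1458]
orientation: [-2.17, -2.271, 0.0]
force: [0.7, -0.2, -0.8]
opening: 0.0005
```

```bash
python3 st.py 2>/dev/null|head -1
```

```text
27.125 [ -1.674 -71.455 145.779] [ 0.686 -0.237 -0.792] [-0.055 -0.144 -0.002] 0.00046201811043877517
```

Emit:
{"fn": "drive_tool", "kwargs": {"plan": [{"claw": 1,"linear": [0,0,0.1],"angular": [0,0,0]},{"claw": 1,"linear": [0,0,0.08],"angular": [0,0,0]},{"claw": 1,"linear": [0,0,0],"angular": [0,0,0]}]}}

```text
t: 27.5
tool_pos: [0.5868, -0.0544, 0.1447]
orientation: [2.17, 2.271, 0.0]
force: [-2.5, -0.1, 4.0]
opening: 0.0003
```

Emit:
{"fn": "drive_tool", "kwargs": {"plan": [{"claw": 1,"linear": [0,0,0.1],"angular": [0,0,0]},{"claw": 1,"linear": [0,0,0],"angular": [0,0,0]}]}}

```text
t: 27.75
tool_pos: [0.5868, -0.0544, 0.1446]
orientation: [2.17, 2.271, 0.0]
force: [-5.1, 1.4, 9.9]
opening: 0.0002
```

Hard stop at z=144.6 mm, exactly flat (144.5 expected). Retract and check.

Emit:
{"fn": "drive_tool", "kwargs": {"plan": [{"claw": 1,"linear": [0,0,-1],"angular": [0,0,0]},{"claw": 1,"linear": [0,0,-3],"angular": [0,0,0]},{"claw": 1,"linear": [0,0,-5],"angular": [0,0,0]},{"claw": 1,"linear": [-4,0,-5],"angular": [0,0,0]},{"claw": 1,"linear": [-5,0,-3],"angular": [0,0,0]},{"claw": 1,"linear": [-5,0,0],"angular": [0,0,0]},{"claw": 1,"linear": [0,0,0],"angular": [0,0,0]},{"claw": 1,"linear": [0,0,0],"angular": [0,0,0]}]}}

```text
t: 28.75
tool_pos: [0.5929, -0.193, 0.3116]
orientation: [-2.17, -2.27, -0.0]
force: [-0.7, 0.8, -0.4]
opening: 0.0006
```

```bash
python3 st.py 2>/dev/null|head -1; python3 - <<'E'
from h import *
p=read_camera('scene'); save(p,'scene12.png'); w=read_camera('wrist'); save(w,'wrist12.png')
for n,c in (('scene',p),('wrist',w)):
  for l in ['loop_bar','loop_tab','handle_end','gift','bangle']:
    print(n,l,[(np.round(w2c(d['at'])*1000,1).tolist(),round(d['p'],2)) for d in search_frame(c,l)[:2]])
b=cv2.imread('pics/scene12.png')[165:235,225:305]
a=cv2.imread('pics/wrist12.png')
cv2.imwrite('pics/c12.png',np.hstack([cv2.resize(b,(400,350),interpolation=cv2.INTER_CUBIC),cv2.resize(a,(400,350))]))
E
```

```text
28.75 [  -1.533 -210.179  311.632] [-0.658  0.759 -0.422] [-0.028 -0.123  0.025] 0.0005640107906212156
scene loop_bar [([2.9, 41.0, 138.6], 0.61)]
scene loop_tab [([-0.0, 48.5, 143.2], 0.72), ([1.3, -37.9, 144.3], 0.33)]
scene handle_end [([1.0, -34.8, 143.3], 0.81), ([4.5, 43.3, 141.4], 0.51)]
scene gift [([97.2, -61.1, 151.3], 0.69), ([-132.1, 470.7, 17.1], 0.18)]
scene bangle [([-89.8, -38.2, 129.3], 0.73)]
wrist loop_bar []
wrist loop_tab []
wrist handle_end [([0.4, -55.7, 143.9], 0.62)]
wrist gift [([78.4, -59.1, 154.3], 0.63)]
wrist bangle [([-97.1, -51.2, 131.0], 0.83), ([-2.6, -54.4, 144.5], 0.64)]
```

View pics/c12.png

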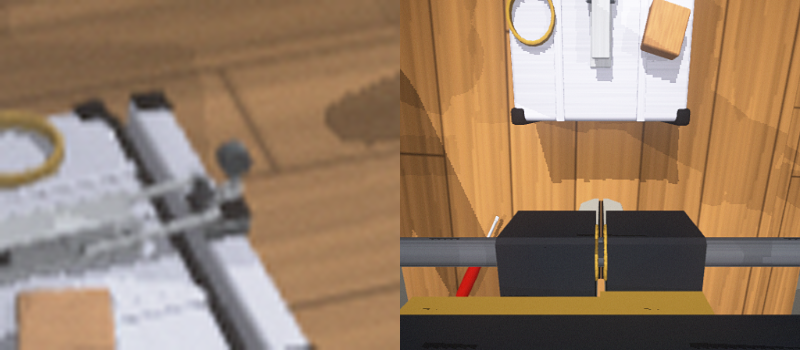

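```bash
python3 -c "
from plant import *
print(close_job())"
```

```text
the job is handed in; nothing more can be done
None
```

The latch is fastened, and I handed the job in at about 29 s.

**What I did**
- I pinched the loop's roller and swung the bar over the lip. I lowered it until it touched the block, at about 4.4 N.
- I drew it back until it bit on the post, at about 11 N. Most of that was the lever's own friction.
- A gentle lift then met the lip at about 3 N, so the bar was under it. When I let go, the loop stayed caught with the lever still up at about 1.05 rad.
- I pressed the lever down along its arc. The force stayed around 5 N in the readings, then fell to zero as it snapped over.

**Last checks**
- **Lever:** a touch on the closed handle met a hard stop at 144.6 mm, where a flat lever should be at 144.5 mm. That touch reached about 10 N.
- **Loop and lid:** the last picture shows the handle flat, the loop in the keeper and the lid gap narrower.
- **Bystanders:** the gift box and bangle look unmoved in the pictures. I did not measure the other items again, but the arm stayed well clear of them.
- **Robot:** it ended clear of everything.

**What I could not confirm**
- The network's bar position from the scene camera was about 41 mm along the case's y. The latch geometry gives about 52 mm. That camera had also read low earlier, so I trusted the geometry.
- I could not measure the lid angle or the final pull on the keeper directly.

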